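Rack the nested remote caddies and ratchet the clamp bar home

ROBOT

A 6-joint arm with a two-finger parallel gripper is mounted at the origin on the work surface. World frame = base frame: x ahead of the robot, y to its left, z up, the work surface at z = 0. Lengths are in m, angles in rad, forces in N, time in s.
With the tool pointing down it reaches from about 0.25 to 0.85 m from the base axis. Payload 12.5 kg.
Tool frame: the origin (TCP) lies between the finger pads; the fingertips stand 17 mm ahead of it and the grasp point (between the pads) lies 2 mm behind it; z points along the fingers, y is the line along which they close (so a half turn about z gives the same grasp; the last joint's range is limited). The gripper opens to 93 mm and grips with 3 to 60 N. Pads are 15 mm wide; open, the fingers measure 128 mm over their backs; the gripper's body (75 mm by 188 mm) begins 65 mm behind the grasp point.
Start: joints at [-0.085, 0.351, 1.652, -0, 1.139, -0.085], TCP at [0.55, 0, 0.236] pointing down, gripper open.
Joint ranges: [-2.75, 2.75], [-0.79, 2.1], [0.01, 2.65], [-1.57, 4.71], [0.07, 3.14], [-2.87, 2.87]. Speed limits (rad/s): [2.22, 2.22, 2.79, 3.14, 3.14, 3.14].

INTERFACE

Orientations are given as a rotation vector (axis times angle).
In Python, from cell import manip gives the robot as it stands.
- The arm moves only by the tool send_rows, never from a script. Its argument "series" is text: rows parted by semicolons, each of 7 numbers parted by spaces: the shift along the tool's x, y, z normalised to -1 to 1, where 1 is 0.1 m, then the turn, a rotation vector about the tool's x, y, z normalised to -1 to 1, where 1 is 120 degrees, then the closure, from -1 (fully open) to 1 (shut). In form: dx dy dz rx ry rz claw; .... A call has exactly 10 rows; each row shifts and turns the commanded pose from where the row before left it, along the tool's axes as they then stand; what a row does not reach is not made up. A row lasts 1/10 s, in which the tool goes at most 50 mm and 8.59 degrees, less where a joint would pass 70% of its speed; a pose out of reach is approached as far as the arm can. A call with a number of a shift or a turn outside -1 to 1 is refused whole. A call with a gripper value outside its range is refused whole. The fingers move at their own pace and stop on an object; "grip_force" is the grip in N (left out, the last holds). Time passes only in rows, so rows that do not move let the fingers close, or fill a call up. It gives the time, the measured TCP pose, the force, the opening and the grip force at its end, in the units of the state.
- manip.state(): the state, without advancing time (a new reading comes with each control period).
- manip.snapshot(name): name is "scene" or "side" or "wrist"; returns the picture (400x640x3 uint8, red, green, blue); there is no depth.
- manip.camera_params(name): a dict with "mtx" (3x3 intrinsics, pixels), "k1" (the pictures are not rectified: a ray, as slopes to the right and down, at radius r is drawn at 1 + k1 r^2 times it, then the intrinsics apply), "world_to_cam" (4x4, takes a point from world to camera coordinates). Camera axes: x right, y down, z forward; pixel columns grow to the right and rows downward; lengths in m; the calibration is good to about 2 mm. A picture is of the moment at which its call begins: read the wrist's pose just before it. camera_params takes no time and is no camera call; for the wrist camera it gives the pose at the moment of the call.
- manip.finish_job(): hands the job in; it is judged then, once.
The state is a dict: "t": time; "joints": joint angles; "qvel": joint speeds; "effort": joint torques, N m; "ee_pos": TCP position; "tool_rot": TCP orientation; "force": force on the tool from outside, world axes, zero at the start; "moment": the same for the moment, N m; "gripper_width": finger opening in m; "finger_force": force on a finger pad.
Only numpy, scipy, OpenCV 4.12 (cv2) and the standard library are available. Lean on these libraries where they do the work, as an engineer would, in place of code of your own. Each camera call takes 0.05 s, during which the arm holds its last target. There are 200 camera calls.

TASK

Lift the aluminium remote caddies one at a time off their wooden holders, without dragging the next one up, and stand each in its own channel of the clamp rack. Then fit the ratchet wrench over the notched nut and, leaving it on the nut, swing it back and forth (clockwise drives, the return slips) until the clamp bar is fully home over the caddies, using the wrench rather than pushing bar or nut by hand. Finally lay the wrench back along its cork mat, and leave everything else on the sideboard where it is.

Things in the scene. Friction and masses are not known exactly. Their poses are not given: they have to be found in the camera images.
- caddy1: Remote caddy: open aluminium tray 150 (x) x 52 (y) x 30 mm high, 160 g; origin: centre of underside. Solid foot 138 x 40 mm, z 0-14 mm; rim band 150 x 52 mm, 4 mm thick, z 14-30 mm. Nested, it stands 16 mm above the next and only its 16 mm rim band shows: a grip reaching lower takes two. All alike; caddy2 sits in caddy1; caddy3 (on caddy2) and caddy4 (alone) may be there too.
- caddy2: Remote caddy: open aluminium tray 150 (x) x 52 (y) x 30 mm high, 160 g; origin: centre of underside. Solid foot 138 x 40 mm, z 0-14 mm; rim band 150 x 52 mm, 4 mm thick, z 14-30 mm. Nested, it stands 16 mm above the next and only its 16 mm rim band shows: a grip reaching lower takes two. All alike; caddy2 sits in caddy1; caddy3 (on caddy2) and caddy4 (alone) may be there too.
- caddy3: Remote caddy: open aluminium tray 150 (x) x 52 (y) x 30 mm high, 160 g; origin: centre of underside. Solid foot 138 x 40 mm, z 0-14 mm; rim band 150 x 52 mm, 4 mm thick, z 14-30 mm. Nested, it stands 16 mm above the next and only its 16 mm rim band shows: a grip reaching lower takes two. All alike; caddy2 sits in caddy1; caddy3 (on caddy2) and caddy4 (alone) may be there too.
- caddy4: Remote caddy: open aluminium tray 150 (x) x 52 (y) x 30 mm high, 160 g; origin: centre of underside. Solid foot 138 x 40 mm, z 0-14 mm; rim band 150 x 52 mm, 4 mm thick, z 14-30 mm. Nested, it stands 16 mm above the next and only its 16 mm rim band shows: a grip reaching lower takes two. All alike; caddy2 sits in caddy1; caddy3 (on caddy2) and caddy4 (alone) may be there too.
- base: Fixed wooden holder shaped like a caddy (150 x 52 x 30 mm, same nest) on which caddy1 to caddy3 are stacked, the lowest nested in it. Origin: centre of its underside, on the table; x along its length.
- base2: A second such holder, empty or with caddy4 alone nested in it. Origin: centre of its underside, on the table; x along its length.
- rack: Fixed clamp rack: aluminium plate 8 mm thick, x -130 to +120, y -258 to +173 mm; origin on the table amid four channels along x, 60 mm wide, centred at y +127.5, +42.5, -42.5, -127.5 mm, between lands rising 10 mm above the plate. End stop: face at x +85, top at z 34 mm. The clamp bar on the -x side slides to +x. Grey gear housing 66 x 60 mm, top z 50 mm, at x -75, y -225 mm, carries the nut.
- bay0 (a point): Middle of channel 0 of the rack, on the plate's upper face (8 mm above the table). A caddy whose centre is within 8 mm of it along x clears the open bar's lip and the stop; the bar pushes it on to the stop.
- bay1 (a point): Middle of channel 1 of the rack, on the plate's upper face (8 mm above the table). A caddy whose centre is within 8 mm of it along x clears the open bar's lip and the stop; the bar pushes it on to the stop.
- bay2 (a point): Middle of channel 2 of the rack, on the plate's upper face (8 mm above the table). A caddy whose centre is within 8 mm of it along x clears the open bar's lip and the stop; the bar pushes it on to the stop.
- bay3 (a point): Middle of channel 3 of the rack, on the plate's upper face (8 mm above the table). A caddy whose centre is within 8 mm of it along x clears the open bar's lip and the stop; the bar pushes it on to the stop.
- bar_face (a point): Middle of the clamp bar's upright face that meets the caddies' ends, 30 mm up. The dark steel bar is 335 mm long (along the rack's y), 19 to 49 mm high; a lip at z 43 to 49 mm reaches 12 mm beyond its face and goes over the caddies' rims when home.
- nut (a joint): Angle of the nut in rad: it grows clockwise seen from above and moves the bar by 7.5 mm per rad to +x of the rack. Starts at 0 to 0.6 (open); fully home from 3.95, hard stop at 4.25. Stiff: 0.3 N m to turn, and it stays where it is left.
- nut_seat (a point): On the nut's axis at the top of the gear housing (50 mm above the table), where the underside of the wrench's ring comes to rest. Around the axis stands a fixed round collar (45 mm across, 9 mm high), above it the nut: 15 upright bars 24 degrees apart, 44 mm across, tapering inward from 25 to 36 mm above this point.
- wrench: Ratchet ring wrench, 320 g, 22 mm thick, lying flat, z up. Origin: centre of the ring's underside (opening 50, outside 67 mm across); handle along -x to x -182 mm, 20 mm wide, z 2-20 mm. A sprung pawl in the ring catches the nut's bars when turned clockwise from above, slips on the return; up to 24 degrees of a driving stroke are lost. Fits at any angle; swing it about the nut's axis.
- wrench_ring (a point): Centre of the underside of the wrench's ring.
- wrench_grip (a point): Middle of the handle's grip, 100 mm from the ring's centre, 11 mm above the wrench's underside; hold it here or somewhat nearer the ring (balance point about 63 mm from the ring's centre).
- wrench_mid (a point): Underside of the wrench, 75 mm along the handle from the ring's centre.
- mat: Fixed cork mat 280 mm (x) x 100 mm (y) x 3 mm; origin at its centre on the table. The wrench lies along it at the start and at the end (either way round).
- remote_black: Bystander: black TV remote lying flat, 185 x 48 x 20 mm. Origin: centre of its underside.
- remote_silver: Bystander: silver remote lying flat, 150 x 42 x 20 mm. Origin: centre of its underside.
- coaster: Bystander: white ceramic coaster, 100 mm across, 8 mm thick. Origin: centre of its underside.
- bottle: Bystander: empty capped green glass bottle, 68 mm across, 240 mm high. Origin: centre of its underside.
- candle: Bystander: amber jar candle with wooden lid, 80 mm across, 85 mm high. Origin: centre of its underside.
Mind the look-alikes: they are no part of the job. What is shaped like the caddy4 but green, orange or purple is not meant.

How it is judged:
On the way, in this order (a step that is already met when the one before it is completed fails the run):
1. every caddy stands in a channel of the rack while the bar is still open (x of caddy1 in the frame of rack between -0.025 and 0.018 m and z of caddy1 in the frame of rack between 0.004 and 0.013 m and angle between the x axis of each of caddy1, caddy2, caddy3, caddy4 and the x axis of rack, either way round below 0.15 rad and angle between each of caddy1, caddy2, caddy3, caddy4's own z axis and vertical below 0.08 rad and (y of caddy1 in the frame of rack between 0.1135 and 0.1415 m or y of caddy1 in the frame of rack between 0.0285 and 0.0565 m or y of caddy1 in the frame of rack between -0.0565 and -0.0285 m or y of caddy1 in the frame of rack between -0.1415 and -0.1135 m) and x of caddy2 in the frame of rack between -0.025 and 0.018 m and z of caddy2 in the frame of rack between 0.004 and 0.013 m and (y of caddy2 in the frame of rack between 0.1135 and 0.1415 m or y of caddy2 in the frame of rack between 0.0285 and 0.0565 m or y of caddy2 in the frame of rack between -0.0565 and -0.0285 m or y of caddy2 in the frame of rack between -0.1415 and -0.1135 m) and x of caddy3 in the frame of rack between -0.025 and 0.018 m and z of caddy3 in the frame of rack between 0.004 and 0.013 m and (y of caddy3 in the frame of rack between 0.1135 and 0.1415 m or y of caddy3 in the frame of rack between 0.0285 and 0.0565 m or y of caddy3 in the frame of rack between -0.0565 and -0.0285 m or y of caddy3 in the frame of rack between -0.1415 and -0.1135 m) and x of caddy4 in the frame of rack between -0.025 and 0.018 m and z of caddy4 in the frame of rack between 0.004 and 0.013 m and (y of caddy4 in the frame of rack between 0.1135 and 0.1415 m or y of caddy4 in the frame of rack between 0.0285 and 0.0565 m or y of caddy4 in the frame of rack between -0.0565 and -0.0285 m or y of caddy4 in the frame of rack between -0.1415 and -0.1135 m) and value of joint nut below 1.2 rad), for 0.2 s.
2. the clamp bar is driven home (value of joint nut above 3.95 rad), for 0.2 s.
At the end, for the whole second after the job is handed in: Every caddy present stands flat in a channel of the rack (14 mm off its middle line, 0.15 rad at most) between bar and stop, the nut is at 3.95 rad or more, and the wrench lies flat and still along its mat (middle within 50 mm of the mat's centre, 0.3 rad of its length) (x of caddy1 in the frame of rack between 0 and 0.017 m and z of caddy1 in the frame of rack between 0.004 and 0.013 m and angle between the x axis of each of caddy1, caddy2, caddy3, caddy4 and the x axis of rack, either way round below 0.15 rad and angle between each of caddy1, caddy2, caddy3, caddy4's own z axis and vertical below 0.08 rad and (y of caddy1 in the frame of rack between 0.1135 and 0.1415 m or y of caddy1 in the frame of rack between 0.0285 and 0.0565 m or y of caddy1 in the frame of rack between -0.0565 and -0.0285 m or y of caddy1 in the frame of rack between -0.1415 and -0.1135 m) and x of caddy2 in the frame of rack between 0 and 0.017 m and z of caddy2 in the frame of rack between 0.004 and 0.013 m and (y of caddy2 in the frame of rack between 0.1135 and 0.1415 m or y of caddy2 in the frame of rack between 0.0285 and 0.0565 m or y of caddy2 in the frame of rack between -0.0565 and -0.0285 m or y of caddy2 in the frame of rack between -0.1415 and -0.1135 m) and x of caddy3 in the frame of rack between 0 and 0.017 m and z of caddy3 in the frame of rack between 0.004 and 0.013 m and (y of caddy3 in the frame of rack between 0.1135 and 0.1415 m or y of caddy3 in the frame of rack between 0.0285 and 0.0565 m or y of caddy3 in the frame of rack between -0.0565 and -0.0285 m or y of caddy3 in the frame of rack between -0.1415 and -0.1135 m) and x of caddy4 in the frame of rack between 0 and 0.017 m and z of caddy4 in the frame of rack between 0.004 and 0.013 m and (y of caddy4 in the frame of rack between 0.1135 and 0.1415 m or y of caddy4 in the frame of rack between 0.0285 and 0.0565 m or y of caddy4 in the frame of rack between -0.0565 and -0.0285 m or y of caddy4 in the frame of rack between -0.1415 and -0.1135 m) and value of joint nut above 3.95 rad and horizontal distance between wrench_mid and mat below 0.05 m and height (world z) of wrench below 0.008 m and angle between wrench's own z axis and vertical below 0.1 rad and angle between the x axis of wrench and the x axis of mat, either way round below 0.3 rad and linear speed of wrench below 0.02 m/s); the robot touches nothing.
It fails at once if a caddy is dragged up with another still nested in it ((height (world z) of caddy2 above 0.052 m and distance between caddy1 and caddy2 below 0.024 m and horizontal distance between caddy1 and caddy2 below 0.02 m) or (height (world z) of caddy3 above 0.068 m and distance between caddy2 and caddy3 below 0.024 m and horizontal distance between caddy2 and caddy3 below 0.02 m)).
It fails at once if a bystander is pushed aside or knocked over (distance of any of remote_black, remote_silver, coaster, bottle, candle from where it was at the start of the episode above 0.03 m or angle between bottle's own z axis and vertical above 0.4 rad).
It fails at once if the gripper itself pushes the clamp bar or the nut hard (contact force between the fingers and bar above 12 N or contact force between the fingers and nut above 12 N).
It fails at once if the wrench is taken off the nut before the clamp bar is home (instead of ratcheting) (value of joint nut between 1.2 and 3.8 rad and distance between wrench_ring and nut_seat above 0.06 m).
Of caddy3, caddy4 only 1 to 2 are there at a start; the rules pass over those that are not, and their reading is None.
At some moment in a run one of wrench, caddy1, caddy2, caddy3, caddy4 may be knocked a few centimetres aside while the robot is not near it.
It also fails if it takes over 210 s, if anything falls off the work surface, if the arm or the gripper's body presses on something with over 40 N, if the wrist force passes 120 N, or if a joint passes its speed limit or range.

## Working session

There is one attempt and no reset: what is moved stays moved. The work goes in short steps, Python scripts to look and compute and a tool call to move; the robot and the scene stay as the last step left them, time stands still between calls to the robot, and variables do not carry over. Pictures are saved under pics/ and viewed, at most 14 in all, crops included, and the job is handed in when it is done.

Besides the shell and the picture viewer there is one more tool, called after "Emit:" as name(argument=value, ...) on one line, values as JSON. send_rows: Moves the arm, as the interface text tells. Its arguments: {"type":"object","properties":{"series":{"type":"string"},"grip_force":{"type":"number"}},"required":["series"]}

```bash
ls; mkdir -p pics; python3 - <<'E'
from cell import manip
import cv2,numpy as np
for n in ["scene","side","wrist"]:
    im=manip.snapshot(n); cv2.imwrite(f"pics/{n}0.png",im[:,:,::-1])
    c=manip.camera_params(n); print(n,np.round(c["mtx"],1).tolist(),c["k1"],np.round(c["world_to_cam"],3).tolist())
print(manip.state())
E
```

```text
pics
scene [[455.6, 0.0, 310.7], [0.0, 455.6, 201.9], [0.0, 0.0, 1.0]] -0.12283569799253971 [[0.731, 0.682, 0.011, -0.467], [0.542, -0.57, -0.617, -0.204], [-0.415, 0.457, -0.787, 1.617], [0.0, 0.0, 0.0, 1.0]]
side [[391.1, 0.0, 322.4], [0.0, 391.1, 202.3], [0.0, 0.0, 1.0]] 0.016168036700256603 [[-0.803, -0.596, 0.002, 0.5], [-0.308, 0.412, -0.857, 0.194], [0.51, -0.689, -0.515, 0.91], [0.0, 0.0, 0.0, 1.0]]
wrist [[302.8, 0.0, 320.0], [0.0, 302.8, 198.8], [0.0, 0.0, 1.0]] -0.048488365107727215 [[1.0, -0.0, -0.002, -0.549], [0.0, -0.962, 0.273, -0.031], [-0.002, -0.273, -0.962, 0.391], [0.0, 0.0, 0.0, 1.0]]
{'t': 0.15, 'joints': array([-8.46322677e-02,  3.51126937e-01,  1.65219814e+00,  7.92583588e-06,
        1.13909637e+00, -8.45852978e-02]), 'qvel': array([-0.00289233, -0.00151112, -0.00311489, -0.00109152, -0.00021129,
       -0.00012141]), 'effort': array([ 9.91285888e-04, -4.97462654e+01, -2.85344088e+01,  6.99646957e-02,
        2.45898723e-02, -7.18797719e-05]), 'ee_pos': array([5.49786325e-01, 2.78376892e-05, 2.35247176e-01]), 'tool_rot': array([-2.22104602e+00, -2.22093433e+00,  8.30663991e-04]), 'force': array([ 0.17739907,  0.14902198, -0.4030418 ]), 'moment': array([0.04590259, 0.019751  , 0.0648578 ]), 'finger_force': 0.0, 'gripper_width': 0.09312795228483751}
```

View pics/scene0.png

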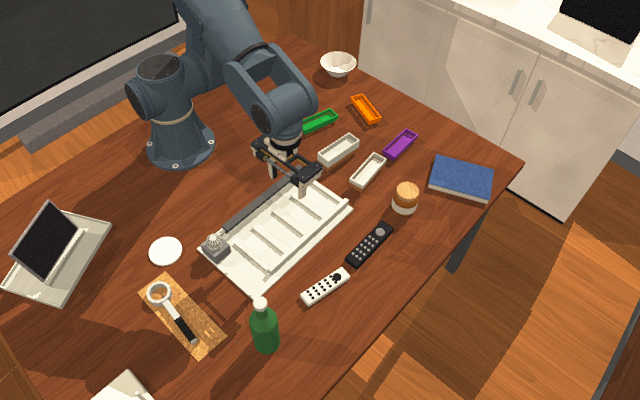

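View pics/side0.png

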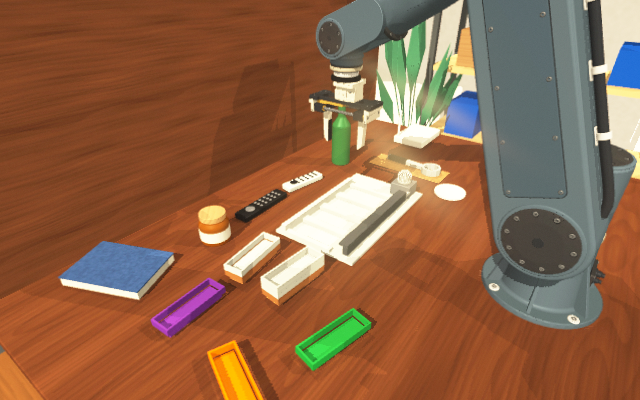

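View pics/wrist0.png

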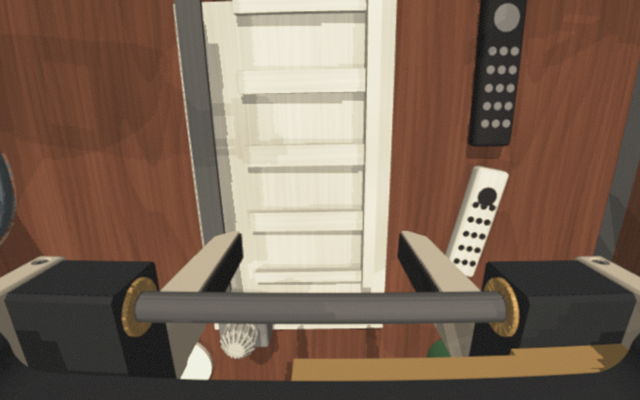

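```bash
cat > h.py <<'E'
from cell import manip
import cv2,numpy as np
from scipy.spatial.transform import Rotation as R
def cam(n):
    c=manip.camera_params(n); return np.array(c["mtx"]),c["k1"],np.array(c["world_to_cam"])
def undist(uv,M,k1):
    uv=np.atleast_2d(np.asarray(uv,float)); d=(uv-[M[0,2],M[1,2]])/[M[0,0],M[1,1]]
    return cv2.undistortPoints(uv.reshape(-1,1,2),M,np.array([k1,0,0,0,0.])).reshape(-1,2)
def plane(uv,z,c):
    M,k1,T=c; s=undist(uv,M,k1); d=np.c_[s,np.ones(len(s))]@T[:3,:3]; o=-T[:3,:3].T@T[:3,3]
    return o+d*((z-o[2])/d[:,2])[:,None]
def tri(ua,ca,ub,cb):
    A=[];b=[]
    for u,(M,k1,T) in ((ua,ca),(ub,cb)):
        s=undist(u,M,k1)[0]
        for i in (0,1): A.append(T[i,:3]-s[i]*T[2,:3]); b.append(s[i]*T[2,3]-T[i,3])
    x,r,_,_=np.linalg.lstsq(np.array(A),np.array(b),rcond=None); return x,r
def proj(P,c):
    M,k1,T=c; return cv2.projectPoints(np.atleast_2d(np.asarray(P,float)),T[:3,:3],T[:3,3],M,np.array([k1,0,0,0,0.]))[0].reshape(-1,2)
def show():
    s=manip.state(); r=R.from_rotvec(s["tool_rot"]).as_matrix()
    print("t",round(s["t"],2),"p",np.round(s["ee_pos"],4),"yaw(toolx)",round(np.degrees(np.arctan2(r[1,0],r[0,0])),2),"tz",np.round(r[:,2],4),"w",round(s["gripper_width"],4),"ff",round(s["finger_force"],1),"F",np.round(s["force"],1),"j6",round(s["joints"][5],2))
E
python3 - <<'E'
import cv2,numpy as np
a=cv2.imread("pics/scene0.png")[120:200,305:425]; b=cv2.imread("pics/side0.png")[220:310,210:340]
a=cv2.resize(a,(600,400),interpolation=cv2.INTER_CUBIC)[:, :]; b=cv2.resize(b,(600,415),interpolation=cv2.INTER_CUBIC)
a=cv2.resize(a,(435,290)); b=cv2.resize(b,(435,300))
cv2.imwrite("pics/crop1.png",np.vstack([cv2.imread("pics/scene0.png")[120:200,305:425].repeat(4,0).repeat(4,1),np.pad(cv2.imread("pics/side0.png")[230:300,215:335],((0,0),(0,0),(0,0))).repeat(4,0).repeat(4,1)])[:600])
from h import *
for n in ["scene","side"]:
    im=cv2.imread(f"pics/{n}0.png"); hsv=cv2.cvtColor(im,cv2.COLOR_BGR2HSV)
    m=((hsv[:,:,1]<60)&(hsv[:,:,2]>150)).astype(np.uint8)
    k,l,st,ce=cv2.connectedComponentsWithStats(m)
    for i in range(1,k):
        if st[i,4]>150:
            cs,_=cv2.findContours((l==i).astype(np.uint8),cv2.RETR_EXTERNAL,cv2.CHAIN_APPROX_NONE)
            h=cv2.convexHull(max(cs,key=len)); p=cv2.approxPolyDP(h,2.5,True).reshape(-1,2)
            print(n,st[i].tolist(),p.tolist())
E
```

```text
scene [358, 0, 282, 142, 13585] [[639, 33], [639, 100], [618, 133], [606, 140], [492, 141], [358, 67], [362, 32], [373, 0], [562, 0]]
scene [0, 14, 186, 115, 2030] [[185, 23], [184, 29], [0, 128], [2, 115], [178, 14]]
scene [320, 52, 36, 21, 574] [[355, 59], [353, 68], [342, 72], [328, 70], [320, 61], [325, 54], [346, 53]]
scene [531, 77, 28, 36, 284] [[541, 77], [558, 90], [554, 108], [532, 112], [535, 77]]
scene [616, 113, 24, 48, 561] [[638, 113], [639, 160], [616, 148]]
scene [524, 122, 40, 44, 631] [[562, 152], [550, 161], [530, 164], [525, 160], [527, 130], [542, 122], [563, 146]]
scene [317, 133, 42, 34, 525] [[358, 139], [356, 147], [328, 166], [317, 158], [319, 151], [348, 133]]
scene [349, 152, 37, 36, 493] [[385, 158], [362, 187], [349, 180], [373, 152]]
scene [544, 168, 37, 41, 313] [[580, 181], [571, 207], [556, 206], [544, 196], [547, 186], [564, 168]]
scene [197, 180, 156, 131, 8388] [[347, 199], [352, 209], [263, 310], [257, 310], [197, 249], [208, 236], [289, 183], [314, 180]]
scene [8, 200, 41, 55, 154] [[48, 200], [8, 254]]
scene [0, 210, 111, 99, 3366] [[110, 223]
[... 992 characters left out ...]
70] [[406, 161], [435, 164], [440, 169], [438, 174], [430, 176], [406, 164]]
side [283, 171, 39, 21, 315] [[321, 174], [319, 179], [290, 191], [283, 188], [284, 183], [314, 171]]
side [261, 170, 161, 129, 7414] [[411, 174], [420, 196], [351, 265], [277, 298], [262, 287], [261, 276], [276, 230], [282, 223], [356, 173], [407, 170]]
side [434, 184, 32, 17, 406] [[434, 189], [441, 184], [462, 188], [465, 194], [460, 199], [446, 199], [438, 196]]
side [200, 231, 27, 13, 220] [[226, 237], [209, 243], [202, 240], [200, 232], [224, 231]]
side [224, 232, 56, 45, 966] [[279, 238], [241, 276], [224, 268], [228, 260], [261, 233]]
side [60, 278, 79, 21, 470] [[60, 278], [135, 292], [138, 298], [63, 284]]
```

View pics/crop1.png

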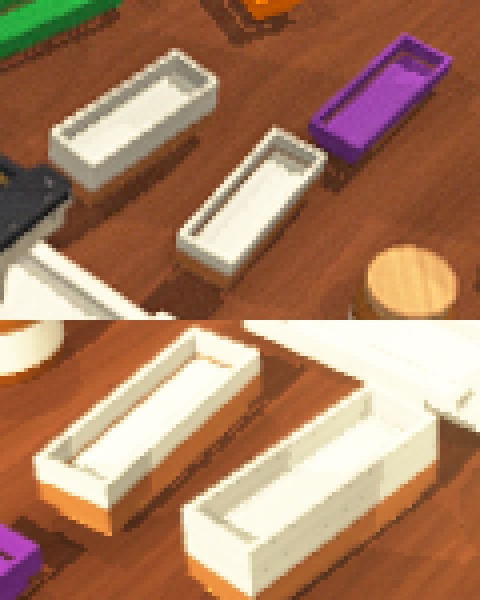

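```bash
python3 - <<'E'
from h import *
a,b,w=cam("scene"),cam("side"),cam("wrist")
S=[((317.5,152),(324.5,253.8)),((349.5,132.5),(278.7,286.2)),((359.2,142),(261.2,278)),((328,160.7),(306.2,247))]
L=[((349.3,179.5),(280,238)),((373.8,152),(242,271.3)),((386.5,158.8),(224.3,265)),((362,186),(263.8,232.5))]
for n,Q in (("stack",S),("lone",L)):
    P=[]
    for u,v in Q:
        x,r=tri(u,a,v,b); P.append(x); print(n,np.round(x,4),r)
    P=np.array(P); print(P.mean(0))
print("wristcam",-w[2][:3,:3].T@w[2][:3,3])
# rack from wrist image: stop/plate edges by gray
im=cv2.imread("pics/wrist0.png"); g=cv2.cvtColor(im,cv2.COLOR_BGR2GRAY)
print(g[60,170:430:2].tolist()); print(g[220,170:430:2].tolist())
# mat and wrench in scene
hsv=cv2.cvtColor(cv2.imread("pics/scene0.png"),cv2.COLOR_BGR2HSV)
print("corners rack z8",plane([[353,209],[260,311],[197,249]],0.008,a).round(4).tolist())
print("mat",plane([[137,283],[170,271],[229,335],[199,359]],0.003,a).round(4).tolist())
print("ring",plane([[159,293]],0.022,a).round(4))
E
```

```text
stack [0.4208 0.2649 0.0627] [1.31387384e-06]
stack [0.4356 0.4099 0.0624] [1.74013512e-05]
stack [0.4871 0.4058 0.0544] [4.85904451e-09]
stack [0.4722 0.2642 0.0585] [8.51470305e-06]
[0.45391804 0.33620526 0.05949145]
lone [0.5652 0.2599 0.042 ] [1.18417896e-06]
lone [0.547  0.4094 0.045 ] [6.87588177e-06]
lone [0.5972 0.4165 0.0429] [2.01093075e-06]
lone [0.6134 0.2672 0.0427] [2.52425053e-07]
[0.58070547 0.33825535 0.04315308]
wristcam [0.54974152 0.07684571 0.38366878]
[84, 87, 91, 90, 119, 174, 96, 96, 98, 98, 97, 97, 100, 94, 98, 99, 98, 87, 80, 152, 158, 155, 156, 155, 158, 194, 218, 217, 221, 219, 220, 219, 220, 219, 222, 222, 216, 218, 219, 220, 222, 220, 225, 232, 234, 234, 235, 235, 235, 233, 233, 234, 233, 235, 232, 234, 234, 234, 236, 233, 233, 233, 235, 235, 236, 234, 233, 234, 233, 235, 232, 232, 230, 230, 231, 230, 231, 232, 233, 231, 231, 232, 232, 232, 232, 231, 232, 232, 233, 229, 232, 227, 219, 219, 217, 219, 217, 177, 132, 231, 234, 234, 233, 234, 234, 229, 221, 219, 222, 220, 219, 222, 176, 78, 80, 86, 91, 90, 88, 92, 93, 95, 95, 89, 94, 94, 87, 86, 82, 88]
[94, 92, 92, 92, 85, 88, 88, 84, 81, 89, 90, 90, 87, 82, 112, 166, 97, 99, 97, 98, 97, 100, 97, 100, 101, 100, 68, 146, 155, 152, 154, 154, 158, 206, 214, 215, 216, 216, 215, 211, 215, 217, 219, 229, 230, 229, 229, 229, 229, 229, 228, 229, 227, 227, 226, 227, 227, 226, 225, 226, 225, 226, 225, 225, 225, 225, 223, 225, 225, 227, 226, 225, 224, 226, 227, 227, 228, 227, 227, 229, 229, 229, 230, 230, 230, 231, 231, 232, 231, 232, 232, 231, 232, 222, 222, 223, 186, 209, 236, 235, 235, 235, 234, 224, 219, 219, 223, 219, 219, 141, 88, 86, 90, 90, 94, 97, 94, 91, 87, 83, 90, 89, 81, 82, 81, 86, 85, 85, 78, 83]
corners rack z8 [[0.6365, 0.1984, 0.008], [0.6766, -0.2408, 0.008], [0.3969, -0.2347, 0.008]]
mat [[0.3589, -0.4263, 0.003], [0.396, -0.3354, 0.003], [0.6656, -0.3434, 0.003], [0.6591, -0.4405, 0.003]]
ring [[ 0.4422 -0.4024  0.022 ]]
```

```bash
python3 - <<'E'
from h import *
w=cam("wrist"); a=cam("scene"); b=cam("side")
im=cv2.imread("pics/wrist0.png"); g=cv2.cvtColor(im,cv2.COLOR_BGR2GRAY).astype(float)
# plate +x edge: last bright col
pts=[]
for v in range(10,310,10):
    r=g[v]; u=[i for i in range(340,430) if r[i]>150 and r[i+2]<150]
    if u: pts.append((u[-1]+0.5,v))
P=plane(pts,0.008,w); print("edge+x",P[::4,:2].round(4).tolist()); 
gd=P[P[:,1]>-0.2]; 
l=cv2.fitLine(gd[:,:2].astype(np.float32),cv2.DIST_HUBER,0,.001,.001).ravel(); print(l, "yaw",np.degrees(np.arctan2(-l[0]*np.sign(l[1]),abs(l[1]))))
for u in (290,320,350):
    d=np.abs(np.diff(g[:340,u])); pk=[i for i in range(1,338) if d[i]>6 and d[i]>=d[i-1] and d[i]>d[i+1]]
    Q=plane([(u,i+.5) for i in pk],0.018,w); print(u,[(i,round(d[i]),Q[k,0].round(3),Q[k,1].round(4)) for k,i in enumerate(pk)])
print("nut side/scene",tri((213,238),a,(404,174),b))
for n,px in (("coaster",(165,251)),("bottle base",(265,350))): print(n,plane([px],0.0,a).round(3))
for n,px in (("bottle cap",(260,302)),): print(n,plane([px],0.24,a).round(3))
print("candle",plane([(404,210)],0,a).round(3),"rem",plane([(369,244),(325,287)],0.02,a).round(3).tolist())
E
```

```text
edge+x [[0.6347, 0.1893], [0.6347, 0.1474], [0.6359, 0.1035], [0.6362, 0.0571], [0.638, 0.0078], [0.6387, -0.0452], [0.6396, -0.1023], [0.6407, -0.1646]]
[ 0.01959742 -0.99980795  0.63627917  0.06566566] yaw 1.1229216
290 [(11, 62, np.float64(0.517), np.float64(0.1844)), (13, 36, np.float64(0.517), np.float64(0.1824)), (25, 27, np.float64(0.516), np.float64(0.1703)), (92, 45, np.float64(0.515), np.float64(0.0998)), (94, 7, np.float64(0.515), np.float64(0.0976)), (102, 23, np.float64(0.515), np.float64(0.0888)), (138, 7, np.float64(0.513), np.float64(0.0476)), (145, 10, np.float64(0.513), np.float64(0.0393)), (165, 23, np.float64(0.513), np.float64(0.0151)), (172, 28, np.float64(0.512), np.float64(0.0064)), (209, 14, np.float64(0.511), np.float64(-0.0412)), (212, 22, np.float64(0.511), np.float64(-0.0452)), (230, 22, np.float64(0.51), np.float64(-0.0698)), (234, 30, np.float64(0.51), np.float64(-0.0754)), (263, 8, np.float64(0.509), np.float64(-0.1173)), (267, 14, np.float64(0.509), np.float64(-0.1233)), (271, 30, np.float64(0.509), np.float64(-0.1293)), (277, 7, np.float64(0.508), np
[... 2359 characters left out ...]
), np.float64(-0.1431)), (283, 31, np.float64(0.59), np.float64(-0.1478)), (292, 69, np.float64(0.591), np.float64(-0.1619)), (297, 8, np.float64(0.591), np.float64(-0.17)), (301, 7, np.float64(0.591), np.float64(-0.1764)), (318, 8, np.float64(0.592), np.float64(-0.2047)), (320, 10, np.float64(0.592), np.float64(-0.2081)), (323, 77, np.float64(0.592), np.float64(-0.2133)), (327, 80, np.float64(0.592), np.float64(-0.2202))]
nut side/scene (array([ 0.44604807, -0.19717609,  0.0760084 ]), array([7.24724782e-06]))
coaster [[ 0.328 -0.304  0.   ]]
bottle base [[ 0.763 -0.305  0.   ]]
bottle cap [[ 0.752 -0.286  0.24 ]]
candle [[0.754 0.313 0.   ]] rem [[0.759, 0.123, 0.02], [0.759, -0.071, 0.02]]
```

Emit:
send_rows(series="0.3 -0.1 -0.1 0 0 0 -1;0.4 -0.1 -0.1 0 0 0 -1;0.4 -0.1 -0.1 0 0 0 -1;0.4 0 -0.1 0 0 0 -1;0.4 0 -0.1 0 0 0 -1;0.3 0 -0.1 0 0 0 -1;0 0 0 0 0 0 -1;0 0 0 0 0 0 -1;0 0 0 0 0 0 -1;0 0 0 0 0 0 -1", grip_force=25)

```text
t: 1.15
ee_pos: [0.52, 0.2189, 0.2953]
tool_rot: [-2.223, -2.22, 0.001]
force: [0.4, -0.2, 0.5]
gripper_width: 0.093
finger_force: 0.0
```

```bash
python3 - <<'E'
from h import *
show(); w=cam("wrist"); np.save("w1.npy",w[2]); im=manip.snapshot("wrist"); cv2.imwrite("pics/wrist1.png",im[:,:,::-1])
E
```

```text
t 1.15 p [0.52   0.2189 0.2953] yaw(toolx) 89.92 tz [-7.e-04 -4.e-04 -1.e+00] w 0.093 ff 0.0 F [ 0.4 -0.2  0.5] j6 0.32
```

View pics/wrist1.png

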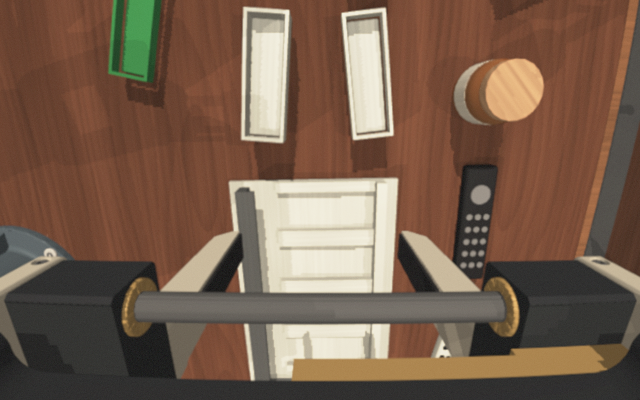

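```bash
python3 - <<'E'
from h import *
M,k1,_=cam("wrist"); w=(M,k1,np.load("w1.npy"))
im=cv2.imread("pics/wrist1.png"); hsv=cv2.cvtColor(im,cv2.COLOR_BGR2HSV)
m=((hsv[:,:,1]<70)&(hsv[:,:,2]>90)).astype(np.uint8); m[160:]=0
k,l,st,ce=cv2.connectedComponentsWithStats(m)
for i in range(1,k):
    if st[i,4]<1000: continue
    cs,_=cv2.findContours((l==i).astype(np.uint8),cv2.RETR_EXTERNAL,cv2.CHAIN_APPROX_NONE)
    h=max(cs,key=len).reshape(-1,2)
    for z in (0.062,0.046,0.078):
        P=plane(h,z,w)[:,:2].astype(np.float32); r=cv2.minAreaRect(P); 
        print(st[i].tolist(),z,np.round(r[0],4),np.round(r[1],4),round(r[2],2))
g=cv2.cvtColor(im,cv2.COLOR_BGR2GRAY)
# rack edges: y+ edge at z8
top=[(u,next(v for v in range(160,220) if g[v,u]>150)) for u in range(262,370,6)]
P=plane(top,0.008,w); f=np.polyfit(P[:,0],P[:,1],1); print("y+ edge yaw z8",np.degrees(np.arctan(f[0])),"y at x=.53",np.polyval(f,.53)); P=plane(top,0.018,w); f=np.polyfit(P[:,0],P[:,1],1);print(np.degrees(np.arctan(f[0])),np.polyval(f,.53))
e=[(max(u for u in range(370,420) if g[v,u]>150)+.5,v) for v in range(190,225,5)]
P=plane(e,0.008,w); print("x+ edge",P[:,:2].round(4).tolist())
# bar right face at top z .049 (dark)
bb=[]
for v in range(200,300,12):
    d=[u for u in range(232,275) if g[v,u]<120]; bb.append((max(d)+.5,v))
print(bb); print(plane(bb,0.049,w)[:,:2].round(4).tolist())
E
```

```text
[241, 7, 51, 136, 6276] 0.062 [0.4542 0.3369] [0.1511 0.0561] 85.84
[241, 7, 51, 136, 6276] 0.046 [0.4514 0.3386] [0.1574 0.0585] 85.84
[241, 7, 51, 136, 6276] 0.078 [0.4569 0.3352] [0.1448 0.0538] 85.84
[341, 7, 53, 133, 5460] 0.062 [0.5766 0.3381] [0.0523 0.1461] 6.59
[341, 7, 53, 133, 5460] 0.046 [0.579  0.3398] [0.0545 0.1522] 6.59
[341, 7, 53, 133, 5460] 0.078 [0.5742 0.3363] [0.0501 0.14  ] 6.59
y+ edge yaw z8 1.2414116908880222 y at x=.53 0.20167568829294605
1.2414116908880326 0.20384188913344578
x+ edge [[0.6346, 0.1853], [0.6337, 0.1775], [0.6342, 0.1698], [0.6347, 0.1619], [0.6353, 0.154], [0.6343, 0.146], [0.6348, 0.1379]]
[(253.5, 200), (255.5, 212), (256.5, 224), (257.5, 236), (258.5, 248), (259.5, 260), (260.5, 272), (261.5, 284), (274.5, 296)]
[[0.4289, 0.1819], [0.4306, 0.1647], [0.4309, 0.1471], [0.4312, 0.1291], [0.4315, 0.1106], [0.4318, 0.0917], [0.4321, 0.0722], [0.4324, 0.0522], [0.4508, 0.0318]]
```

Emit:
send_rows(series="0 0 0 0 0 0.034 -1;0.188 -0.126 0.313 0 0 0 -1;0.188 -0.126 0.313 0 0 0 -1;0.188 -0.126 0.313 0 0 0 -1;0.188 -0.126 0.313 0 0 0 -1;0.188 -0.126 0.313 0 0 0 -1;0.188 -0.126 0.313 0 0 0 -1;0 0 0 0 0 0 -1;0 0 0 0 0 0 -1;0 0 0 0 0 0 -1")

```text
t: 2.2
ee_pos: [0.4538, 0.3375, 0.1093]
tool_rot: [2.3, 2.14, 0.003]
force: [1.5, 0.4, 0.9]
gripper_width: 0.0932
finger_force: 0.0
```

```bash
cat >> h.py <<'E'
def to(p,yaw):
    s=manip.state(); r=R.from_rotvec(s["tool_rot"]).as_matrix(); y0=np.degrees(np.arctan2(r[1,0],r[0,0]))
    d=r.T@(np.array(p)-s["ee_pos"]); dy=(yaw-y0+180)%360-180
    rt=R.from_euler('z',yaw,degrees=True).as_matrix()@np.diag([1,-1,-1]); d2=rt.T@(np.array(p)-s["ee_pos"])
    print("to",p,yaw,"| in present axes",np.round(d*10,3),"| rz",round(-dy/120,3),"| in axes after turn",np.round(d2*10,3))
E
python3 - <<'E'
from h import *
show(); to((.453,.337,.067),85.84)
E
```

```text
t 2.2 p [0.4538 0.3375 0.1093] yaw(toolx) 85.87 tz [ 0.0019  0.001  -1.    ] w 0.0932 ff 0.0 F [1.5 0.4 0.9] j6 0.63
to (0.453, 0.337, 0.067) 85.84 | in present axes [-0.006 -0.009  0.423] | rz 0.0 | in axes after turn [-0.005 -0.008  0.423]
```

Emit:
send_rows(series="-0.006 -0.009 0.14 0 0 0 -1;0 0 0.14 0 0 0 -1;0 0 0.14 0 0 0 -1;0 0 0 0 0 0 -1;0 0 0 0 0 0 -1;0 0 0 0 0 0 1;0 0 0 0 0 0 1;0 0 0 0 0 0 1;0 0 0 0 0 0 1;0 0 0 0 0 0 1")

```text
t: 3.2
ee_pos: [0.4517, 0.3374, 0.066]
tool_rot: [2.299, 2.141, 0.0]
force: [0.2, -0.6, 0.1]
gripper_width: 0.0576
finger_force: 0.0
```

Emit:
send_rows(series="0 0 0 0 0 0 1;0 0 0 0 0 0 1;0 0 0 0 0 0 1;0 0 0 0 0 0 1;0 0 -0.02 0 0 0 1;0 0 -0.02 0 0 0 1;0 0 -0.02 0 0 0 1;0 0 -0.02 0 0 0 1;0 0 0 0 0 0 1;0 0 0 0 0 0 1")

```text
t: 4.2
ee_pos: [0.4516, 0.3374, 0.0739]
tool_rot: [-2.299, -2.141, -0.0]
force: [-0.5, -0.5, -1.3]
gripper_width: 0.0515
finger_force: 25.0
```

```bash
python3 - <<'E'
from h import *
show(); ims=[]
for n in("scene","side"):
    im=manip.snapshot(n)[:,:,::-1]; cv2.imwrite(f"pics/{n}2.png",im)
    ims.append(im)
a=ims[0][100:200,280:440]; b=ims[1][200:300,200:360]
cv2.imwrite("pics/c2.png",np.vstack([a,b]).repeat(3,0).repeat(3,1))
E
```

```text
t 4.2 p [0.4516 0.3374 0.0739] yaw(toolx) 85.92 tz [ 0.  0. -1.] w 0.0515 ff 25.0 F [-0.5 -0.5 -1.3] j6 0.63
```

View pics/c2.png

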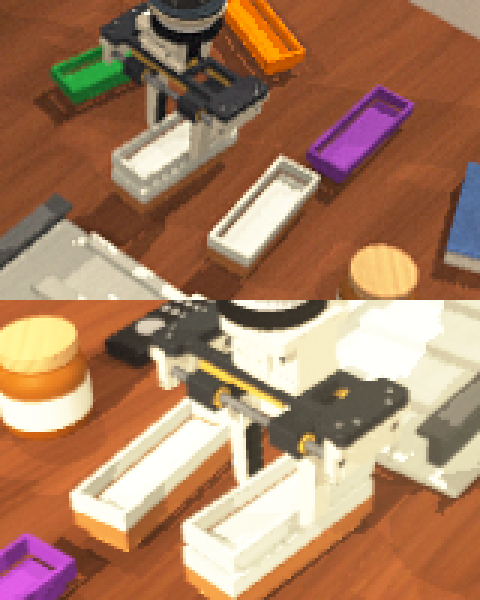

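Emit:
send_rows(series="0 0 -0.2 0 0 0 1;0 0 -0.25 0 0 0 1;0 0 -0.25 0 0 0 1;0 0 -0.25 0 0 0 1;0 0 0 0 0 0.07 1;0 0 0 0 0 0.07 1;0 0 0 0 0 0.07 1;0 0 0 0 0 0.07 1;0 0 0 0 0 0.07 1;0 0 0 0 0 0.07 1")

```text
t: 5.3
ee_pos: [0.4516, 0.3373, 0.1687]
tool_rot: [2.995, 0.949, -0.0]
force: [-0.5, 0.3, -1.9]
gripper_width: 0.0517
finger_force: 25.0
```

Emit:
send_rows(series="0 0 0 0 0 0.07 1;0 0 0 0 0 0.07 1;0 0 0 0 0 0.07 1;0 0 0 0 0 0.07 1;0 0 0 0 0 0 1;0.06 0.37 0 0 0 0 1;0.06 0.37 0 0 0 0 1;0.06 0.37 0 0 0 0 1;0.06 0.37 0 0 0 0 1;0.06 0.37 0 0 0 0 1")

```text
t: 6.3
ee_pos: [0.4879, 0.1521, 0.1689]
tool_rot: [-3.141, -0.061, -0.0]
force: [0.2, 0.5, -3.0]
gripper_width: 0.0518
finger_force: 25.0
```

Emit:
send_rows(series="0.06 0.37 0 0 0 0 1;0.06 0.37 0 0 0 0 1;0.06 0.37 0 0 0 0 1;0.06 0.37 0 0 0 0 1;0 0.1 0 0 0 0 1;0 0 0 0 0 0 1;0 0 0.15 0 0 0 1;0 0 0.25 0 0 0 1;0 0 0.25 0 0 0 1;0 0 0 0 0 0 1")

```text
t: 7.3
ee_pos: [0.5152, -0.0021, 0.1014]
tool_rot: [-3.14, -0.057, 0.008]
force: [-0.5, -0.4, -0.8]
gripper_width: 0.0518
finger_force: 25.0
```

```bash
python3 - <<'E'
from h import *
show(); to((.5199,-.014,.043),1.2)
E
```

```text
t 7.3 p [ 0.5152 -0.0021  0.1014] yaw(toolx) 2.1 tz [-5.1e-03  7.0e-04 -1.0e+00] w 0.0518 ff 25.0 F [-0.5 -0.4 -0.8] j6 1.44
to (0.5199, -0.014, 0.043) 1.2 | in present axes [0.045 0.121 0.584] | rz 0.007 | in axes after turn [0.044 0.119 0.584]
```

Emit:
send_rows(series="0.045 0.12 0 0 0 0.007 1;0 0 0.15 0 0 0 1;0 0 0.2 0 0 0 1;0 0 0.1 0 0 0 1;0 0 0 0 0 0 1;0 0 0.05 0 0 0 1;0 0 0.05 0 0 0 1;0 0 0 0 0 0 1;0 0 0 0 0 0 1;0 0 0 0 0 0 1")

```text
t: 8.3
ee_pos: [0.5222, -0.0155, 0.0491]
tool_rot: [3.141, 0.03, 0.001]
force: [-0.6, 0.4, -2.1]
gripper_width: 0.0515
finger_force: 25.0
```

Emit:
send_rows(series="0 0 0.03 0 0 0 1;0 0 0.03 0 0 0 1;0 0 0.01 0 0 0 1;0 0 0 0 0 0 1;0 0 0 0 0 0 -0.5;0 0 0 0 0 0 -0.5;0 0 0 0 0 0 -0.5;0 0 0 0 0 0 -0.5;0 0 0 0 0 0 -0.5;0 0 0 0 0 0 -0.5")

```text
t: 9.3
ee_pos: [0.522, -0.0154, 0.0418]
tool_rot: [3.141, 0.03, 0.0]
force: [0.5, 0.8, 0.1]
gripper_width: 0.0695
finger_force: 0.0
```

Emit:
send_rows(series="0 0 -0.2 0 0 0 -0.5;0 0 -0.4 0 0 0 -0.5;0 0 -0.4 0 0 0 -0.5;0 -0.39 -0.2 0 0 0 -1;0 -0.39 -0.2 0 0 0 -1;0 -0.39 -0.2 0 0 0 -1;0 -0.39 -0.2 0 0 0 -1;0 -0.39 -0.2 0 0 0 -1;0 -0.39 -0.2 0 0 0 -1;0 0 0 0 0 -0.07 -1")

```text
t: 10.3
ee_pos: [0.518, 0.2225, 0.2644]
tool_rot: [-3.129, -0.263, -0.007]
force: [-0.0, 0.3, -1.2]
gripper_width: 0.0934
finger_force: 0.0
```

Emit:
send_rows(series="0 0 0 0 0 -0.07 -1;0 0 0 0 0 -0.07 -1;0 0 0 0 0 -0.07 -1;0 0 0 0 0 -0.07 -1;0 0 0 0 0 -0.07 -1;0 0 0 0 0 -0.07 -1;0 0 0 0 0 -0.07 -1;0 0 0 0 0 -0.07 -1;0 0 0 0 0 -0.07 -1;0 0 0 0 0 0 -1")

```text
t: 11.3
ee_pos: [0.5175, 0.2185, 0.2617]
tool_rot: [-2.312, -2.127, 0.0]
force: [-0.1, 0.0, 0.2]
gripper_width: 0.0932
finger_force: 0.0
```

```bash
cat >> h.py <<'E'
def rects(im,w,zs,vmax=160,amin=1000,smax=70,vmin=90,roi=None):
    hsv=cv2.cvtColor(im,cv2.COLOR_BGR2HSV); m=((hsv[:,:,1]<smax)&(hsv[:,:,2]>vmin)).astype(np.uint8); m[vmax:]=0
    k,l,st,ce=cv2.connectedComponentsWithStats(m)
    for i in range(1,k):
        if st[i,4]<amin: continue
        cs,_=cv2.findContours((l==i).astype(np.uint8),cv2.RETR_EXTERNAL,cv2.CHAIN_APPROX_NONE); h=max(cs,key=len).reshape(-1,2)
        for z in zs:
            r=cv2.minAreaRect(plane(h,z,w)[:,:2].astype(np.float32)); print(st[i].tolist(),z,np.round(r[0],4),np.round(r[1],4),round(r[2],2))
def wshot(name):
    w=cam("wrist"); im=manip.snapshot("wrist")[:,:,::-1].copy(); cv2.imwrite(f"pics/{name}.png",im); np.save(f"{name}.npy",w[2]); return im,w
E
python3 - <<'E'
from h import *
show(); im,w=wshot("wrist3"); rects(im,w,(.046,))
E
```

```text
t 11.3 p [0.5175 0.2185 0.2617] yaw(toolx) 85.21 tz [-2.e-04 -1.e-04 -1.e+00] w 0.0932 ff 0.0 F [-0.1  0.   0.2] j6 0.4
[331, 0, 68, 139, 6311] 0.046 [0.579  0.3396] [0.0542 0.1511] 6.63
[227, 8, 55, 141, 6335] 0.046 [0.4526 0.3367] [0.1517 0.0546] 85.72
```

View pics/wrist3.png

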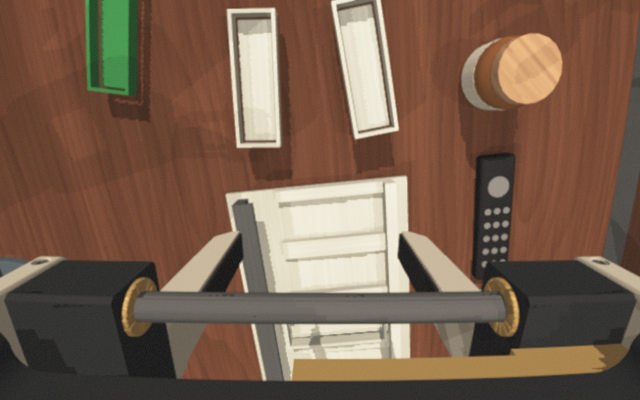

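Emit:
send_rows(series="0.188 -0.126 0.286 0 0 0 -1;0.188 -0.126 0.286 0 0 0 -1;0.188 -0.126 0.286 0 0 0 -1;0.188 -0.126 0.286 0 0 0 -1;0.188 -0.126 0.286 0 0 0 -1;0.188 -0.126 0.286 0 0 0 -1;0 0 0 0 0 -0.005 -1;0 0 0 0 0 0 -1;0 0 0 0 0 0 -1;0 0 0 0 0 0 -1")

```text
t: 12.35
ee_pos: [0.453, 0.3371, 0.0915]
tool_rot: [2.305, 2.133, 0.003]
force: [-0.2, 0.6, 0.4]
gripper_width: 0.093
finger_force: 0.0
```

```bash
python3 - <<'E'
from h import *
show(); to((.4518,.337,.051),85.8)
E
```

```text
t 12.35 p [0.453  0.3371 0.0915] yaw(toolx) 85.56 tz [ 0.0018  0.0011 -1.    ] w 0.093 ff 0.0 F [-0.2  0.6  0.4] j6 0.63
to (0.4518, 0.337, 0.051) 85.8 | in present axes [-0.002 -0.013  0.405] | rz -0.002 | in axes after turn [-0.002 -0.012  0.405]
```

Emit:
send_rows(series="0 0 0.13 0 0 -0.002 -1;0 0 0.13 0 0 0 -1;0 0 0.13 0 0 0 -1;0 0 0 0 0 0 -1;0 0 0 0 0 0 1;0 0 0 0 0 0 1;0 0 0 0 0 0 1;0 0 0 0 0 0 1;0 0 0 0 0 0 1;0 0 0 0 0 0 1")

```text
t: 13.35
ee_pos: [0.4521, 0.3374, 0.0514]
tool_rot: [2.299, 2.141, 0.001]
force: [0.7, -1.1, 1.2]
gripper_width: 0.052
finger_force: 25.0
```

Emit:
send_rows(series="0 0 0 0 0 0 1;0 0 0 0 0 0 1;0 0 0 0 0 0 1;0 0 -0.02 0 0 0 1;0 0 -0.02 0 0 0 1;0 0 -0.02 0 0 0 1;0 0 -0.02 0 0 0 1;0 0 -0.02 0 0 0 1;0 0 0 0 0 0 1;0 0 0 0 0 0 1")

```text
t: 14.35
ee_pos: [0.4519, 0.3374, 0.0612]
tool_rot: [-2.299, -2.141, 0.0]
force: [-0.5, 0.0, -1.4]
gripper_width: 0.0519
finger_force: 25.0
```

Emit:
send_rows(series="0 0 -0.25 0 0 0 1;0 0 -0.25 0 0 0 1;0 0 -0.25 0 0 0 1;0 0 -0.25 0 0 0 1;0 0 0 0 0 0.07 1;0 0 0 0 0 0.07 1;0 0 0 0 0 0.07 1;0 0 0 0 0 0.07 1;0 0 0 0 0 0.07 1;0 0 0 0 0 0.07 1")

```text
t: 15.35
ee_pos: [0.4519, 0.3373, 0.1611]
tool_rot: [2.995, 0.949, -0.0]
force: [0.6, -0.5, -2.2]
gripper_width: 0.0517
finger_force: 25.0
```

Emit:
send_rows(series="0 0 0 0 0 0.07 1;0 0 0 0 0 0.07 1;0 0 0 0 0 0.07 1;0 0 0 0 0 0.07 1;0 0 0 0 0 0.005 1;0.086 0.38 0 0 0 0 1;0.086 0.38 0 0 0 0 1;0.086 0.38 0 0 0 0 1;0.086 0.38 0 0 0 0 1;0.086 0.38 0 0 0 0 1")

```text
t: 16.35
ee_pos: [0.4995, 0.1469, 0.1613]
tool_rot: [-3.141, -0.043, -0.0]
force: [0.7, -0.0, -2.4]
gripper_width: 0.0519
finger_force: 25.0
```

Emit:
send_rows(series="0.086 0.38 0 0 0 0 1;0.086 0.38 0 0 0 0 1;0 0 0 0 0 0 1;0 0 0.2 0 0 0 1;0 0 0.25 0 0 0 1;0 0 0.15 0 0 0 1;0 0 0 0 0 0 1;0 0 0 0 0 0 1;0 0 0 0 0 0 1;0 0 0 0 0 0 1")

```text
t: 17.35
ee_pos: [0.5187, 0.073, 0.1021]
tool_rot: [-3.141, -0.037, -0.002]
force: [-0.2, -0.1, -2.5]
gripper_width: 0.0519
finger_force: 25.0
```

```bash
python3 - <<'E'
from h import *
show(); to((.5181,.071,.0435),1.2)
E
```

```text
t 17.35 p [0.5187 0.073  0.1021] yaw(toolx) 1.37 tz [ 1.5e-03  1.0e-04 -1.0e+00] w 0.0519 ff 25.0 F [-0.2 -0.1 -2.5] j6 1.6
to (0.5181, 0.071, 0.0435) 1.2 | in present axes [-0.008  0.02   0.586] | rz 0.001 | in axes after turn [-0.007  0.02   0.586]
```

Emit:
send_rows(series="0 0.02 0.15 0 0 0 1;0 0 0.2 0 0 0 1;0 0 0.15 0 0 0 1;0 0 0.05 0 0 0 1;0 0 0.02 0 0 0 1;0 0 0 0 0 0 1;0 0 0 0 0 0 1;0 0 0 0 0 0 -0.5;0 0 0 0 0 0 -0.5;0 0 0 0 0 0 -0.5")

```text
t: 18.35
ee_pos: [0.5185, 0.0708, 0.0446]
tool_rot: [-3.141, -0.036, -0.001]
force: [-0.2, -0.3, 1.2]
gripper_width: 0.0681
finger_force: 0.0
```

Emit:
send_rows(series="0 0 0 0 0 0 -0.5;0 0 -0.2 0 0 0 -0.5;0 0 -0.4 0 0 0 -0.5;0 0 -0.4 0 0 0 -0.5;0 -0.37 -0.3 0 0 0 -1;0 -0.37 -0.3 0 0 0 -1;0 -0.37 -0.3 0 0 0 -1;0 -0.37 -0.3 0 0 0 -1;0 0 0 0 0 -0.07 -1;0 0 0 0 0 -0.07 -1")

```text
t: 19.35
ee_pos: [0.5149, 0.22, 0.2651]
tool_rot: [-3.1, -0.506, -0.003]
force: [-0.2, 0.3, -0.4]
gripper_width: 0.0926
finger_force: 0.0
```

Emit:
send_rows(series="0 0 0 0 0 -0.07 -1;0 0 0 0 0 -0.07 -1;0 0 0 0 0 -0.07 -1;0 0 0 0 0 -0.07 -1;0 0 0 0 0 -0.07 -1;0 0 0 0 0 -0.07 -1;0 0 0 0 0 -0.07 -1;0 0 0 0 0 -0.07 -1;0 0 0 0 0 -0.07 -1;0 0 0 0 0 0 -1")

```text
t: 20.35
ee_pos: [0.5148, 0.2188, 0.2642]
tool_rot: [-2.146, -2.295, 0.0]
force: [0.2, -0.4, -0.3]
gripper_width: 0.0928
finger_force: 0.0
```

```bash
python3 - <<'E'
from h import *
show(); im,w=wshot("wrist4"); rects(im,w,(.046,)); to((.580,.339,.09),96.6)
E
```

```text
t 20.35 p [0.5148 0.2188 0.2642] yaw(toolx) 93.85 tz [-1.e-04 -0.e+00 -1.e+00] w 0.0928 ff 0.0 F [ 0.2 -0.4 -0.3] j6 0.25
[358, 4, 51, 142, 6352] 0.046 [0.5786 0.3396] [0.0548 0.1517] 6.58
to (0.58, 0.339, 0.09) 96.6 | in present axes [1.16  0.725 1.742] | rz -0.026 | in axes after turn [1.119 0.785 1.742]
```

Emit:
send_rows(series="0 0 0 0 0 -0.026 -1;0.187 0.13 0.29 0 0 0 -1;0.187 0.13 0.29 0 0 0 -1;0.187 0.13 0.29 0 0 0 -1;0.187 0.13 0.29 0 0 0 -1;0.187 0.13 0.29 0 0 0 -1;0.187 0.13 0.29 0 0 0 -1;0 0 0 0 0 0 -1;0 0 0 0 0 0 -1;0 0 0 0 0 0 -1")

```text
t: 21.4
ee_pos: [0.5794, 0.3392, 0.0917]
tool_rot: [2.087, 2.347, 0.002]
force: [0.0, -0.1, -0.1]
gripper_width: 0.0929
finger_force: 0.0
```

```bash
python3 - <<'E'
from h import *
show(); to((.580,.339,.051),96.6)
E
```

```text
t 21.4 p [0.5794 0.3392 0.0917] yaw(toolx) 96.72 tz [ 1.5e-03  7.0e-04 -1.0e+00] w 0.0929 ff 0.0 F [ 0.  -0.1 -0.1] j6 0.34
to (0.58, 0.339, 0.051) 96.6 | in present axes [-0.003  0.005  0.407] | rz 0.001 | in axes after turn [-0.002  0.006  0.407]
```

Emit:
send_rows(series="0 0.005 0.13 0 0 0 -1;0 0 0.13 0 0 0 -1;0 0 0.13 0 0 0 -1;0 0 0 0 0 0 -1;0 0 0 0 0 0 1;0 0 0 0 0 0 1;0 0 0 0 0 0 1;0 0 0 0 0 0 1;0 0 0 0 0 0 1;0 0 0 0 0 0 1")

```text
t: 22.4
ee_pos: [0.5796, 0.3396, 0.0514]
tool_rot: [2.085, 2.35, 0.0]
force: [0.0, -0.5, 1.4]
gripper_width: 0.052
finger_force: 25.0
```

Emit:
send_rows(series="0 0 0 0 0 0 1;0 0 0 0 0 0 1;0 0 0 0 0 0 1;0 0 -0.02 0 0 0 1;0 0 -0.02 0 0 0 1;0 0 -0.02 0 0 0 1;0 0 -0.02 0 0 0 1;0 0 -0.02 0 0 0 1;0 0 0 0 0 0 1;0 0 0 0 0 0 1")

```text
t: 23.4
ee_pos: [0.5795, 0.3395, 0.0612]
tool_rot: [-2.085, -2.35, -0.0]
force: [-0.3, -0.3, -1.0]
gripper_width: 0.0516
finger_force: 25.0
```

Emit:
send_rows(series="0 0 -0.25 0 0 0 1;0 0 -0.25 0 0 0 1;0 0 -0.25 0 0 0 1;0 0 -0.25 0 0 0 1;0 0 0 0 0 0.07 1;0 0 0 0 0 0.07 1;0 0 0 0 0 0.07 1;0 0 0 0 0 0.07 1;0 0 0 0 0 0.07 1;0 0 0 0 0 0.07 1")

```text
t: 24.4
ee_pos: [0.5794, 0.3395, 0.1611]
tool_rot: [2.891, 1.23, -0.0]
force: [-0.8, 0.5, -1.6]
gripper_width: 0.0517
finger_force: 25.0
```

Emit:
send_rows(series="0 0 0 0 0 0.07 1;0 0 0 0 0 0.07 1;0 0 0 0 0 0.07 1;0 0 0 0 0 0.07 1;0 0 0 0 0 0.07 1;0 0 0 0 0 0.027 1;-0.134 0.364 0 0 0 0 1;-0.134 0.364 0 0 0 0 1;-0.134 0.364 0 0 0 0 1;-0.134 0.364 0 0 0 0 1")

```text
t: 25.4
ee_pos: [0.5282, 0.1916, 0.1612]
tool_rot: [3.141, 0.033, -0.0]
force: [0.6, -1.1, -2.1]
gripper_width: 0.0518
finger_force: 25.0
```

Emit:
send_rows(series="-0.134 0.364 0 0 0 0 1;0 0 0 0 0 0 1;0 0 0.2 0 0 0 1;0 0 0.25 0 0 0 1;0 0 0.15 0 0 0 1;0 0 0 0 0 0 1;0 0 0 0 0 0 1;0 0 0 0 0 0 1;0 0 0 0 0 0 1;0 0 0 0 0 0 1")

```text
t: 26.4
ee_pos: [0.5166, 0.1563, 0.1018]
tool_rot: [-3.141, -0.033, -0.002]
force: [-0.5, 0.4, -1.7]
gripper_width: 0.0518
finger_force: 25.0
```

```bash
python3 - <<'E'
from h import *
show(); to((.5163,.156,.0435),1.2)
E
```

```text
t 26.4 p [0.5166 0.1563 0.1018] yaw(toolx) 1.2 tz [ 1.e-03  2.e-04 -1.e+00] w 0.0518 ff 25.0 F [-0.5  0.4 -1.7] j6 1.76
to (0.5163, 0.156, 0.0435) 1.2 | in present axes [-0.004  0.003  0.583] | rz 0.0 | in axes after turn [-0.003  0.003  0.583]
```

Emit:
send_rows(series="0 0 0.15 0 0 0 1;0 0 0.2 0 0 0 1;0 0 0.15 0 0 0 1;0 0 0.06 0 0 0 1;0 0 0.02 0 0 0 1;0 0 0 0 0 0 1;0 0 0 0 0 0 1;0 0 0 0 0 0 -0.5;0 0 0 0 0 0 -0.5;0 0 0 0 0 0 -0.5")

```text
t: 27.4
ee_pos: [0.5165, 0.1562, 0.0435]
tool_rot: [-3.141, -0.033, -0.001]
force: [-0.2, -0.6, 0.2]
gripper_width: 0.0686
finger_force: 0.0
```

Emit:
send_rows(series="0 0 0 0 0 0 -0.5;0 0 -0.2 0 0 0 -0.5;0 0 -0.4 0 0 0 -0.5;0 0 -0.4 0 0 0 -0.5;0 0 -0.4 0 0 0 -0.5;0 0 -0.4 0 0 0 -1;-0.2 0.37 -0.1 0 0 0 -1;-0.2 0.37 -0.1 0 0 0 -1;-0.2 0.37 -0.1 0 0 0 -1;-0.2 0.37 -0.1 0 0 0 -1")

```text
t: 28.4
ee_pos: [0.4384, 0.0054, 0.2637]
tool_rot: [3.141, 0.034, 0.0]
force: [1.2, -0.4, 0.3]
gripper_width: 0.093
finger_force: 0.0
```

Emit:
send_rows(series="-0.2 0.37 -0.1 0 0 0 -1;-0.2 0.37 -0.1 0 0 0 -1;-0.2 0.37 -0.1 0 0 0 -1;-0.2 0.37 -0.1 0 0 0 -1;0 0 0 0 0 0 -1;0 0 0 0 0 0 -1;0 0 0 0 0 0 -1;0 0 0 0 0 0 -1;0 0 0 0 0 0 -1;0 0 0 0 0 0 -1")

```text
t: 29.4
ee_pos: [0.3628, -0.1426, 0.3031]
tool_rot: [-3.141, -0.035, 0.001]
force: [0.5, 0.1, -1.0]
gripper_width: 0.0928
finger_force: 0.0
```

```bash
python3 - <<'E'
from h import *
show(); im,w=wshot("wrist5")
E
```

```text
t 29.4 p [ 0.3628 -0.1426  0.3031] yaw(toolx) 1.27 tz [-3.e-04  2.e-04 -1.e+00] w 0.0928 ff 0.0 F [ 0.5  0.1 -1. ] j6 1.05
```

View pics/wrist5.png

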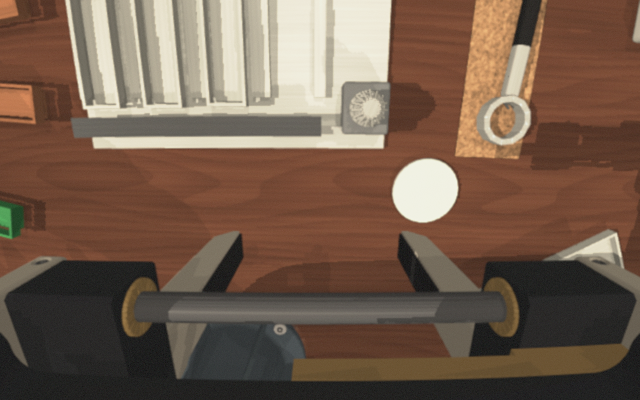

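```bash
python3 - <<'E'
from h import *
M,k1,_=cam("wrist"); w=(M,k1,np.load("wrist5.npy")); im=cv2.imread("pics/wrist5.png"); hsv=cv2.cvtColor(im,cv2.COLOR_BGR2HSV); g=hsv[:,:,2]
# ring: low-sat pixels
m=((hsv[:,:,1]<60)&(g>90)).astype(np.uint8); m[:,:465]=0; m[:,555:]=0; m[160:]=0
k,l,st,ce=cv2.connectedComponentsWithStats(m); i=1+np.argmax(st[1:,4]); print(st[i])
mm=(l==i).astype(np.uint8)
cs,hi=cv2.findContours(mm,cv2.RETR_CCOMP,cv2.CHAIN_APPROX_NONE)
for c,h in zip(cs,hi[0]):
    if len(c)>40:
        P=plane(c.reshape(-1,2),.025,w)[:,:2].astype(np.float32)
        if h[3]>=0: e=cv2.fitEllipse(P); print("hole z.025",np.round(e[0],4),np.round(e[1],4)); print("hole z.014",np.round(cv2.fitEllipse(plane(c.reshape(-1,2),.014,w)[:,:2].astype(np.float32))[0],4))
# handle: both gray and black: centre per row for v 5..80
H=[]
for v in range(4,84,4):
    row=hsv[v,490:570]; ok=[490+j for j in range(80) if row[j,1]<70 and row[j,2]>90] if v>48 else [490+j for j in range(80) if row[j,2]<60]
    if ok: H.append(((min(ok)+max(ok))/2+.0,v,max(ok)-min(ok)+1))
H=np.array(H); P=plane(H[:,:2],.023,w); print(np.c_[P[:,:2].round(4),H[:,2]].tolist())
# housing top corners / nut
m=((hsv[:,:,1]<60)&(g>60)&(g<150)).astype(np.uint8); m[:,:338]=0; m[:,395:]=0; m[140:]=0
x=np.argwhere(g[75:140,335:400]<150)
print("nut tri approx", plane([(368,107)],.08,w).round(4), "bar edge", plane([(v,u) for v,u in((100,117),(300,117))],.049,w).round(4).tolist())
cv2.imwrite("pics/nut5.png",np.hstack([im[70:145,335:400].repeat(6,0).repeat(6,1),im[80:155,470:540].repeat(6,0).repeat(6,1)[:450]]))
# mat corner edges
mk=((hsv[:,:,0]>8)&(hsv[:,:,0]<25)&(hsv[:,:,2]>150)).astype(np.uint8); mk[:,:440]=0;mk[:,560:]=0;mk[175:]=0
ed=[]
for v in range(10,150,20):
    u=np.where(mk[v])[0]; ed.append(((u.min(),v),(u.max()+1,v)))
ed=np.array(ed,float); print("mat edges",plane(ed[:,0],.003,w)[:,:2].round(3).tolist(),plane(ed[:,1],.003,w)[:,:2].round(3).tolist(), "low", plane([(485,155)],.003,w).round(4))
E
```

```text
[ 477   44   54  101 2347]
hole z.025 [ 0.4359 -0.3939] [0.0386 0.0462]
hole z.014 [ 0.4358 -0.4005]
[[0.5847, -0.4095, 18.0], [0.5799, -0.4096, 17.0], [0.575, -0.409, 17.0], [0.5701, -0.4078, 18.0], [0.5653, -0.4085, 18.0], [0.5604, -0.4073, 17.0], [0.5555, -0.4074, 18.0], [0.5506, -0.4068, 18.0], [0.5456, -0.4056, 17.0], [0.5407, -0.4057, 18.0], [0.5357, -0.4052, 18.0], [0.5256, -0.4041, 18.0], [0.5206, -0.4042, 19.0], [0.5155, -0.403, 18.0], [0.5104, -0.4032, 19.0], [0.5053, -0.4026, 19.0], [0.5002, -0.4021, 19.0], [0.495, -0.4016, 19.0], [0.4898, -0.4003, 18.0]]
nut tri approx [[ 0.4465 -0.1965  0.08  ]] bar edge [[0.4298, 0.1507, 0.049], [0.4327, -0.1144, 0.049]]
mat edges [[0.579, -0.346], [0.554, -0.345], [0.529, -0.345], [0.503, -0.344], [0.476, -0.344], [0.448, -0.343], [0.42, -0.342]] [[0.583, -0.407], [0.56, -0.446], [0.534, -0.444], [0.507, -0.443], [0.48, -0.444], [0.452, -0.446], [0.423, -0.447]] low [[ 0.3844 -0.389   0.003 ]]
```

View pics/nut5.png

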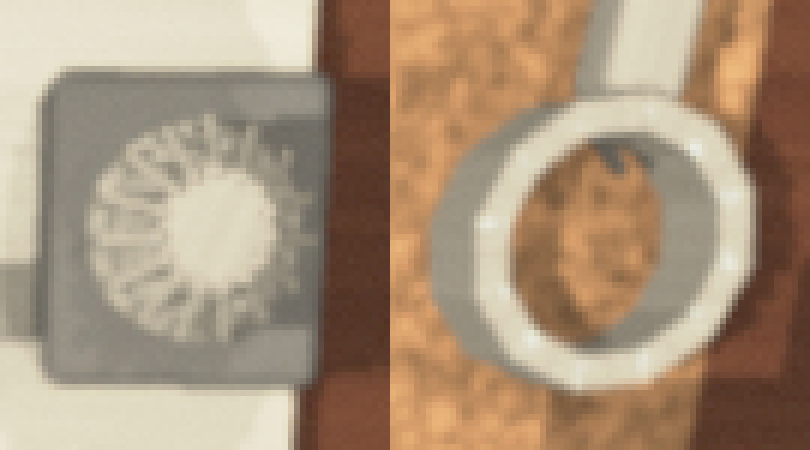

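```bash
python3 - <<'E'
from h import *
M,k1,_=cam("wrist"); w=(M,k1,np.load("wrist5.npy"))
print("ring top",plane([(507.7,120.3)],.025,w).round(4),"nut top",plane([(371.3,108)],.086,w).round(4),"rackpred",.517-.075*.9998+.225*.0209,.0285-.075*.0209-.225*.9998)
# nut side-by-side via scene/side images 0: refine crop positions of ring as check
show()
E
```

```text
ring top [[ 0.4363 -0.4016  0.025 ]] nut top [[ 0.4454 -0.1995  0.086 ]] rackpred 0.44671750000000005 -0.19802250000000002
t 29.45 p [ 0.3627 -0.1427  0.3031] yaw(toolx) 1.26 tz [-2.e-04  1.e-04 -1.e+00] w 0.0929 ff 0.0 F [-0.5 -0.4  0.6] j6 1.05
```

Emit:
send_rows(series="0.19 0.337 -0.1 0 0 0 -1;0.19 0.337 0 0 0 0 -1;0.19 0.337 0 0 0 0 -1;0.19 0.337 0 0 0 0 -1;0.19 0.337 0 0 0 0 -1;0.19 0.337 0 0 0 0 -1;0.19 0.337 0 0 0 0 -1;0.19 0.337 0 0 0 0 -1;0 0 0 0 0 -0.04 -1;0 0 0 0 0 -0.07 -1")

```text
t: 30.45
ee_pos: [0.5205, -0.41, 0.3119]
tool_rot: [-3.115, -0.399, 0.002]
force: [0.2, -0.7, -0.3]
gripper_width: 0.0927
finger_force: 0.0
```

Emit:
send_rows(series="0 0 0 0 0 -0.07 -1;0 0 0 0 0 -0.07 -1;0 0 0 0 0 -0.07 -1;0 0 0 0 0 -0.07 -1;0 0 0 0 0 -0.07 -1;0 0 0 0 0 -0.07 -1;0 0 0 0 0 -0.07 -1;0 0 0 0 0 -0.07 -1;0 0 0 0 0 -0.07 -1;0 0 0 0 0 -0.07 -1")

```text
t: 31.45
ee_pos: [0.5204, -0.4092, 0.3129]
tool_rot: [-2.045, -2.384, -0.0]
force: [0.3, -0.2, 0.1]
gripper_width: 0.0932
finger_force: 0.0
```

Emit:
send_rows(series="0 0 0.1 0 0 -0.07 -1;0 0 0.2 0 0 -0.07 -1;0 0 0.2 0 0 -0.07 -1;0 0 0.2 0 0 -0.07 -1;0 0 0.2 0 0 -0.07 -1;0 0 0.2 0 0 -0.07 -1;0 0 0.2 0 0 -0.07 -1;0 0 0.2 0 0 -0.07 -1;0 0 0 0 0 -0.07 -1;0 0 0 0 0 0 -1")

```text
t: 32.45
ee_pos: [0.5202, -0.4091, 0.1624]
tool_rot: [-0.16, -3.136, -0.001]
force: [-0.6, -0.3, -0.1]
gripper_width: 0.0927
finger_force: 0.0
```

```bash
python3 - <<'E'
from h import *
show(); im,w=wshot("wrist6"); to((.5206,-.409,.10),174.5)
hsv=cv2.cvtColor(im,cv2.COLOR_BGR2HSV); print(proj([[.436,-.401,.025]],w))
E
```

```text
t 32.45 p [ 0.5202 -0.4091  0.1624] yaw(toolx) 174.15 tz [-1.e-03  9.e-04 -1.e+00] w 0.0927 ff 0.0 F [-0.6 -0.3 -0.1] j6 -2.21
to (0.5206, -0.409, 0.1) 174.5 | in present axes [-0.002  0.004  0.631] | rz -0.006 | in axes after turn [-0.002  0.004  0.631]
[[318.41715759 103.90901899]]
```

View pics/wrist6.png

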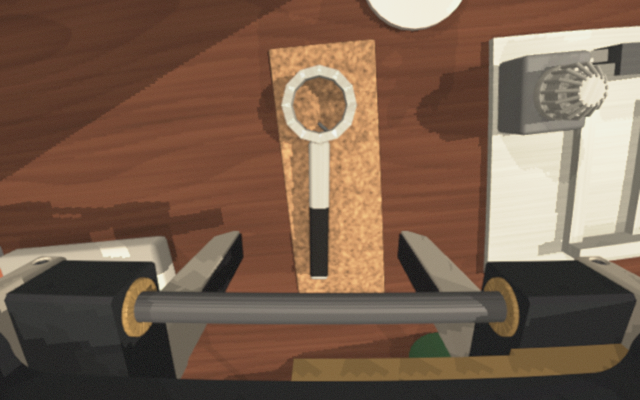

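```bash
cat >> h.py <<'E'
def ring(im,w,z,box):
    u0,u1,v0,v1=box; hsv=cv2.cvtColor(im,cv2.COLOR_BGR2HSV); m=((hsv[:,:,1]<60)&(hsv[:,:,2]>150)).astype(np.uint8)
    k=np.zeros_like(m); k[v0:v1,u0:u1]=m[v0:v1,u0:u1]
    cs,_=cv2.findContours(k,cv2.RETR_CCOMP,cv2.CHAIN_APPROX_NONE); out=[]
    for c in sorted(cs,key=len)[-4:]:
        if len(c)>40:
            P=plane(c.reshape(-1,2),z,w)[:,:2].astype(np.float32); e=cv2.fitEllipse(P); out.append(e); print("ell px",np.round(cv2.fitEllipse(c)[0],1),"xy",np.round(e[0],4),"d",np.round(e[1],4))
    return out
E
python3 - <<'E'
from h import *
M,k1,_=cam("wrist"); w=(M,k1,np.load("wrist6.npy")); im=cv2.imread("pics/wrist6.png")
ring(im,w,.025,(270,370,55,138))
hsv=cv2.cvtColor(im,cv2.COLOR_BGR2HSV); H=[]
for v in list(range(148,204,6))+list(range(212,270,8)):
    r=hsv[v,295:345]; ok=[295+j for j in range(50) if ((r[j,1]<60 and r[j,2]>150) if v<206 else r[j,2]<70)]
    H.append(((min(ok)+max(ok))/2,v))
P=plane(H,.023,w); f=np.polyfit(P[:,0],P[:,1],1); print("axis deg",np.degrees(np.arctan(f[0])),"y at .436",np.polyval(f,.436),"y .5206",np.polyval(f,.5206))
E
```

```text
ell px [319.2 103.7] xy [ 0.4364 -0.4003] d [0.0495 0.0504]
ell px [318.6 102.9] xy [ 0.4359 -0.4008] d [0.0637 0.066 ]
axis deg -6.108057517651998 y at .436 -0.4004699645094577 y .5206 -0.4095231297144069
```

Emit:
send_rows(series="0 0.004 0.3 0 0 0.002 -1;0 0 0.3 0 0 0 -1;0 0 0.3 0 0 0 -1;0 0 0.2 0 0 0 -1;0 0 0.1 0 0 0 -1;0 0 0.1 0 0 0 -1;0 0 0.06 0 0 0 -1;0 0 0 0 0 0 -1;0 0 0 0 0 0 -1;0 0 0 0 0 0 -1")

```text
t: 33.5
ee_pos: [0.5205, -0.4094, 0.0281]
tool_rot: [0.171, 3.136, -0.001]
force: [0.1, 0.1, -0.6]
gripper_width: 0.0933
finger_force: 0.0
```

Emit:
send_rows(series="0 0 0.02 0 0 0 -1;0 0 0.02 0 0 0 -1;0 0 0 0 0 0 -1;0 0 0 0 0 0 1;0 0 0 0 0 0 1;0 0 0 0 0 0 1;0 0 0 0 0 0 1;0 0 0 0 0 0 1;0 0 0 0 0 0 1;0 0 0 0 0 0 1", grip_force=40)

```text
t: 34.5
ee_pos: [0.5202, -0.4091, 0.0232]
tool_rot: [-0.171, -3.137, -0.0]
force: [0.2, 0.4, -1.4]
gripper_width: 0.0417
finger_force: 0.0
```

Emit:
send_rows(series="0 0 0 0 0 0 1;0 0 0 0 0 0 1;0 0 0 0 0 0 1;0 0 0 0 0 0 1;0 0 0 0 0 0 1;0 0 0 0 0 0 1;0 0 0 0 0 0 1;0 0 0 0 0 0 1;0 0 0 0 0 0 1;0 0 0 0 0 0 1")

```text
t: 35.5
ee_pos: [0.5203, -0.4091, 0.0233]
tool_rot: [0.171, 3.137, -0.0]
force: [0.1, -1.2, -0.0]
gripper_width: 0.0196
finger_force: 39.9
```

Emit:
send_rows(series="0 0 -0.1 0 0 0 1;0 0 -0.2 0 0 0 1;0 0 -0.3 0 0 0 1;0 0 -0.3 0 0 0 1;0 0 -0.3 0 0 0 1;0.02 0.34 0 0 0 0 1;0.02 0.34 0 0 0 0 1;0.02 0.34 0 0 0 0 1;0.02 0.34 0 0 0 0 1;0.02 0.34 0 0 0 0 1")

```text
t: 36.5
ee_pos: [0.5284, -0.2375, 0.1436]
tool_rot: [-0.171, -3.137, -0.0]
force: [-0.3, -0.3, -3.3]
gripper_width: 0.0199
finger_force: 39.9
```

Emit:
send_rows(series="0.02 0.32 0 0 0 0 1;0 0 0 0 0 0 1;0 0 0 0 0 0 1;0 0 0 0 0 0 1;0 0 0 0 0 0 1;0 0 0 0 0 0 1;0 0 0 0 0 0 1;0 0 0 0 0 0 1;0 0 0 0 0 0 1;0 0 0 0 0 0 1")

```text
t: 37.5
ee_pos: [0.5302, -0.207, 0.1432]
tool_rot: [-0.171, -3.137, -0.0]
force: [-0.3, 0.4, -3.8]
gripper_width: 0.0198
finger_force: 39.9
```

```bash
python3 - <<'E'
from h import *
show(); s=manip.state(); im,w=wshot("wrist7"); print("ring top z",s["ee_pos"][2]+.0015, proj([[.446,-.1985,.086]],w))
ring(im,w,s["ee_pos"][2]+.0017,(240,400,20,150))
cv2.imwrite("pics/c7.png",im[0:240,200:440].repeat(2,0).repeat(2,1))
E
```

```text
t 37.5 p [ 0.5302 -0.207   0.1432] yaw(toolx) 173.76 tz [-0.  0. -1.] w 0.0198 ff 39.9 F [-0.3  0.4 -3.8] j6 -1.92
ring top z 0.14473221153057014 [[317.6855126   99.92030233]]
ell px [313.8  52.6] xy [ 0.428  -0.1979] d [0.0043 0.0252]
ell px [360.2  96.3] xy [ 0.4491 -0.1787] d [0.005  0.0237]
ell px [322.1  94.9] xy [ 0.4467 -0.1961] d [0.0216 0.0268]
ell px [328.1  89.2] xy [ 0.4456 -0.1932] d [0.0596 0.0719]
```

View pics/c7.png

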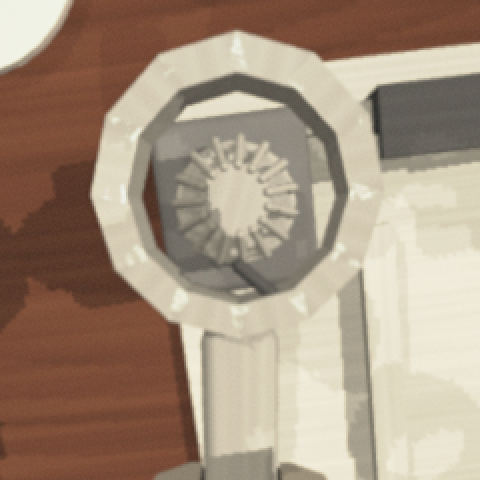

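```bash
python3 - <<'E'
from h import *
M,k1,_=cam("wrist"); w=(M,k1,np.load("wrist7.npy"))
print("ring",plane([(318.5,91),(319.5,93.2)],.145,w).round(4).tolist()); print("nut",plane([(319,101)],.086,w).round(4).tolist(),"bars",plane([(318,100)],.078,w).round(4).tolist())
s=manip.state(); p=s["ee_pos"]; print("ring by grasp",p[:2]+.0845*np.array([np.cos(np.radians(173.76)),np.sin(np.radians(173.76))]))
im=cv2.imread("pics/wrist7.png"); g=cv2.cvtColor(im,cv2.COLOR_BGR2GRAY)
k=np.zeros_like(g); cv2.circle(k,(319,100),36,1,-1); m=((g>165)&(k>0)).astype(np.uint8); n,l,st,ce=cv2.connectedComponentsWithStats(m); i=l[101,319]; print(st[i],ce[i]); o=cv2.morphologyEx((l==i).astype(np.uint8),cv2.MORPH_OPEN,np.ones((9,9),np.uint8)); print(np.argwhere(o).mean(0)[::-1],o.sum())
E
```

```text
ring [[0.4445, -0.1975, 0.145], [0.4456, -0.1972, 0.145]]
nut [[0.4468, -0.1977, 0.086]] bars [[0.4457, -0.1983, 0.078]]
ring by grasp [ 0.44623314 -0.19779747]
[ 297   67   52   56 1572] [324.27926209  94.41157761]
[321.01140251  98.61801596] 877
```

Emit:
send_rows(series="-0.005 0 0.1 0 0 0 1;0 0 0.15 0 0 0 1;0 0 0.1 0 0 0 1;0 0 0.05 0 0 0 1;0 0 0.05 0 0 0 1;0 0 0.05 0 0 0 1;0 0 0.05 0 0 0 1;0 0 0.05 0 0 0 1;0 0 0 0 0 0 1;0 0 0 0 0 0 1")

```text
t: 38.55
ee_pos: [0.5308, -0.2071, 0.0833]
tool_rot: [0.171, 3.137, -0.0]
force: [0.0, -0.4, -2.9]
gripper_width: 0.0193
finger_force: 39.9
```

Emit:
send_rows(series="0 0 0.03 0 0 0 1;0 0 0.03 0 0 0 1;0 0 0.03 0 0 0 1;0 0 0.02 0 0 0 1;0 0 0.01 0 0 0 1;0 0 0 0 0 0 1;0 0 0 0 0 0 1;0 0 0 0 0 0 1;0 0 0 0 0 0 1;0 0 0 0 0 0 1")

```text
t: 39.55
ee_pos: [0.5308, -0.207, 0.0713]
tool_rot: [0.171, 3.137, -0.0]
force: [1.1, -0.2, -3.4]
gripper_width: 0.0195
finger_force: 39.9
```

```bash
python3 - <<'E'
from h import *
a=manip.snapshot("scene")[:,:,::-1]; b=manip.snapshot("side")[:,:,::-1]; cv2.imwrite("pics/scene8.png",a); cv2.imwrite("pics/side8.png",b)
cv2.imwrite("pics/c8.png",np.hstack([a[140:330,170:370].repeat(2,0).repeat(2,1),b[140:330,240:440].repeat(2,0).repeat(2,1)]))
E
```

```text
(no output)
```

View pics/c8.png

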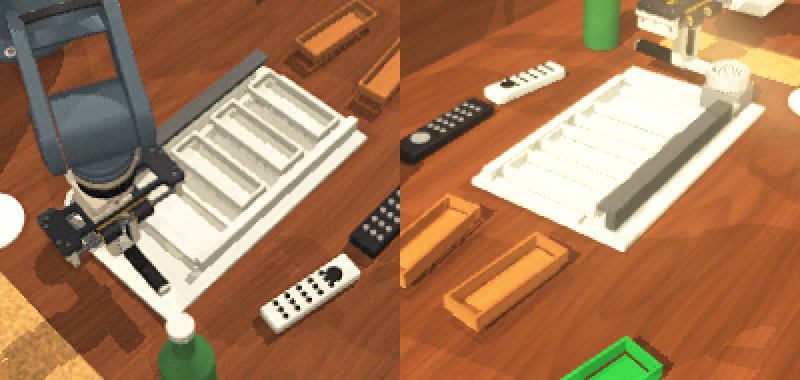

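Emit:
send_rows(series="0.0046 -0.0883 0 0 0 0.05 1;0.0046 -0.0883 0 0 0 0.05 1;0.0046 -0.0883 0 0 0 0.05 1;0.0046 -0.0883 0 0 0 0.05 1;0.0046 -0.0883 0 0 0 0.05 1;0.0046 -0.0883 0 0 0 0.05 1;0.0046 -0.0883 0 0 0 0.05 1;0.0046 -0.0883 0 0 0 0.05 1;0.0046 -0.0883 0 0 0 0.05 1;0.0046 -0.0883 0 0 0 0.05 1", grip_force=50)

```text
t: 40.65
ee_pos: [0.4817, -0.2751, 0.0716]
tool_rot: [1.722, 2.625, 0.002]
force: [6.7, 4.4, -4.1]
gripper_width: 0.02
finger_force: 50.0
```

```bash
cat >> h.py <<'E'
def nut(r=.0845):
    show(); s=manip.state(); X=R.from_rotvec(s["tool_rot"]).as_matrix()[:,0]; print("ring centre by grasp",np.round(s["ee_pos"]+r*X,4),"moment",np.round(s["moment"],2))
E
python3 -c "
from h import *
nut()"
```

```text
t 40.65 p [ 0.4817 -0.2751  0.0716] yaw(toolx) 113.47 tz [ 2.6e-03 -2.0e-04 -1.0e+00] w 0.02 ff 50.0 F [ 6.7  4.4 -4.1] j6 -1.01
ring centre by grasp [ 0.4481 -0.1976  0.0715] moment [ 0.54 -1.25 -0.3 ]
```

Emit:
send_rows(series="0.0046 -0.0883 0 0 0 0.05 1;0.0046 -0.0883 0 0 0 0.05 1;0.0046 -0.0883 0 0 0 0.05 1;0.0046 -0.0883 0 0 0 0.05 1;0.0046 -0.0883 0 0 0 0.05 1;0 0 0 0 0 0 1;0.0046 0.0883 0 0 0 -0.05 1;0.0046 0.0883 0 0 0 -0.05 1;0.0046 0.0883 0 0 0 -0.05 1;0.0046 0.0883 0 0 0 -0.05 1")

```text
t: 41.65
ee_pos: [0.4717, -0.2782, 0.0709]
tool_rot: [-1.843, -2.541, 0.002]
force: [-8.9, -3.8, -1.2]
gripper_width: 0.0197
finger_force: 50.2
```

Emit:
send_rows(series="0.0046 0.0883 0 0 0 -0.05 1;0.0046 0.0883 0 0 0 -0.05 1;0.0046 0.0883 0 0 0 -0.05 1;0.0046 0.0883 0 0 0 -0.05 1;0.0046 0.0883 0 0 0 -0.05 1;0.0046 0.0883 0 0 0 -0.05 1;0.0046 0.0883 0 0 0 -0.05 1;0.0046 0.0883 0 0 0 -0.05 1;0.0046 0.0883 0 0 0 -0.05 1;0.0046 0.0883 0 0 0 -0.05 1")

```text
t: 42.65
ee_pos: [0.5295, -0.2156, 0.0713]
tool_rot: [0.328, 3.124, -0.0]
force: [0.9, -0.7, -3.3]
gripper_width: 0.0193
finger_force: 49.9
```

```bash
python3 -c "
from h import *
nut()"
```

```text
t 42.65 p [ 0.5295 -0.2156  0.0713] yaw(toolx) 168.01 tz [ 0.e+00 -1.e-04 -1.e+00] w 0.0193 ff 49.9 F [ 0.9 -0.7 -3.3] j6 -1.83
ring centre by grasp [ 0.4469 -0.198   0.0713] moment [-0.05 -0.16  0.04]
```

Emit:
send_rows(series="0.0046 0.0883 0 0 0 -0.05 1;0.0046 0.0883 0 0 0 -0.05 1;0.0046 0.0883 0 0 0 -0.05 1;0.0046 0.0883 0 0 0 -0.05 1;0.0046 0.0883 0 0 0 -0.05 1;0.0046 0.0883 0 0 0 -0.05 1;0.0046 0.0883 0 0 0 -0.05 1;0.0046 0.0883 0 0 0 -0.05 1;0 0 0 0 0 0 1;0 0 0 0 0 0 1")

```text
t: 43.65
ee_pos: [0.5156, -0.1486, 0.0714]
tool_rot: [-0.96, 2.991, -0.0]
force: [0.1, 0.4, -2.1]
gripper_width: 0.0197
finger_force: 49.9
```

Emit:
send_rows(series="0.0046 -0.0883 0 0 0 0.05 1;0.0046 -0.0883 0 0 0 0.05 1;0.0046 -0.0883 0 0 0 0.05 1;0.0046 -0.0883 0 0 0 0.05 1;0.0046 -0.0883 0 0 0 0.05 1;0.0046 -0.0883 0 0 0 0.05 1;0.0046 -0.0883 0 0 0 0.05 1;0.0046 -0.0883 0 0 0 0.05 1;0.0046 -0.0883 0 0 0 0.05 1;0.0046 -0.0883 0 0 0 0.05 1")

```text
t: 44.65
ee_pos: [0.5236, -0.2323, 0.0708]
tool_rot: [-0.672, -3.067, -0.003]
force: [0.2, 8.2, -3.8]
gripper_width: 0.0197
finger_force: 50.0
```

Emit:
send_rows(series="0.0046 -0.0883 0 0 0 0.05 1;0.0046 -0.0883 0 0 0 0.05 1;0.0046 -0.0883 0 0 0 0.05 1;0.0046 -0.0883 0 0 0 0.05 1;0.0046 -0.0883 0 0 0 0.05 1;0.0046 -0.0883 0 0 0 0.05 1;0.0046 -0.0883 0 0 0 0.05 1;0.0046 -0.0883 0 0 0 0.05 1;0.0046 -0.0883 0 0 0 0.05 1;0.0046 -0.0883 0 0 0 0.05 1")

```text
t: 45.65
ee_pos: [0.4564, -0.2826, 0.0716]
tool_rot: [2.115, 2.319, 0.002]
force: [7.7, 4.3, -4.6]
gripper_width: 0.0197
finger_force: 50.0
```

```bash
python3 - <<'E'
from h import *
nut(); a=cam("scene")
def lip(im):
    g=cv2.cvtColor(im,cv2.COLOR_BGR2GRAY)
    # sample along rack x at rack y=0.10..0.13, z=.049: gray profile
    for y in (.085,.150):
        xs=np.arange(-.125,-.03,.001); c,s=.9998,.0209
        P=np.c_[.517+c*xs-s*y,.0285+s*xs+c*y,np.full(len(xs),.049)]; uv=proj(P,a); v=cv2.remap(g,uv[:,0].astype(np.float32),uv[:,1].astype(np.float32),cv2.INTER_LINEAR).ravel()
        d=np.diff(v.astype(int)); print(y,"edges",[(round(xs[i],3),int(d[i])) for i in range(len(d)) if abs(d[i])>12])
lip(cv2.imread("pics/scene8.png")); im=manip.snapshot("scene")[:,:,::-1].copy(); cv2.imwrite("pics/scene9.png",im); lip(im)
E
```

```text
t 45.65 p [ 0.4564 -0.2826  0.0716] yaw(toolx) 95.28 tz [ 3.e-03 -8.e-04 -1.e+00] w 0.0197 ff 50.0 F [ 7.7  4.3 -4.6] j6 -0.74
ring centre by grasp [ 0.4486 -0.1985  0.0715] moment [ 0.35 -1.33 -0.3 ]
0.085 edges [(np.float64(-0.081), 15), (np.float64(-0.08), 20), (np.float64(-0.079), 20), (np.float64(-0.078), 17), (np.float64(-0.077), 15), (np.float64(-0.076), 13)]
0.15 edges [(np.float64(-0.048), 13), (np.float64(-0.042), 13), (np.float64(-0.041), 15)]
0.085 edges [(np.float64(-0.107), 18), (np.float64(-0.106), 30), (np.float64(-0.105), 29), (np.float64(-0.104), 25), (np.float64(-0.103), 22), (np.float64(-0.102), 19), (np.float64(-0.094), -15), (np.float64(-0.093), -22), (np.float64(-0.092), -23), (np.float64(-0.091), -24), (np.float64(-0.09), -27), (np.float64(-0.089), -19), (np.float64(-0.062), 20), (np.float64(-0.061), 20), (np.float64(-0.06), 19), (np.float64(-0.059), 19)]
0.15 edges [(np.float64(-0.041), 13)]
```

Emit:
send_rows(series="0 0 0 0 0 0 1;0.0046 0.0883 0 0 0 -0.05 1;0.0046 0.0883 0 0 0 -0.05 1;0.0046 0.0883 0 0 0 -0.05 1;0.0046 0.0883 0 0 0 -0.05 1;0.0046 0.0883 0 0 0 -0.05 1;0.0046 0.0883 0 0 0 -0.05 1;0.0046 0.0883 0 0 0 -0.05 1;0.0046 0.0883 0 0 0 -0.05 1;0.0046 0.0883 0 0 0 -0.05 1")

```text
t: 46.7
ee_pos: [0.5203, -0.2409, 0.0712]
tool_rot: [0.818, 3.033, -0.0]
force: [0.7, -0.3, -3.7]
gripper_width: 0.0195
finger_force: 49.9
```

Emit:
send_rows(series="0.0046 0.0883 0 0 0 -0.05 1;0.0046 0.0883 0 0 0 -0.05 1;0.0046 0.0883 0 0 0 -0.05 1;0.0046 0.0883 0 0 0 -0.05 1;0.0046 0.0883 0 0 0 -0.05 1;0.0046 0.0883 0 0 0 -0.05 1;0.0046 0.0883 0 0 0 -0.05 1;0.0046 0.0883 0 0 0 -0.05 1;0.0046 0.0883 0 0 0 -0.05 1;0.0046 0.0883 0 0 0 -0.05 1")

```text
t: 47.7
ee_pos: [0.5205, -0.1562, 0.0713]
tool_rot: [-0.808, 3.035, -0.0]
force: [1.0, -0.7, -2.1]
gripper_width: 0.0198
finger_force: 49.9
```

Emit:
send_rows(series="0 0 0 0 0 0 1;0.0046 -0.0883 0 0 0 0.05 1;0.0046 -0.0883 0 0 0 0.05 1;0.0046 -0.0883 0 0 0 0.05 1;0.0046 -0.0883 0 0 0 0.05 1;0.0046 -0.0883 0 0 0 0.05 1;0.0046 -0.0883 0 0 0 0.05 1;0.0046 -0.0883 0 0 0 0.05 1;0.0046 -0.0883 0 0 0 0.05 1;0.0046 -0.0883 0 0 0 0.05 1")

```text
t: 48.7
ee_pos: [0.5239, -0.2326, 0.0709]
tool_rot: [-0.676, -3.067, -0.002]
force: [0.5, 7.3, -2.9]
gripper_width: 0.0194
finger_force: 50.0
```

```bash
cat >> h.py <<'E'
def lip(name=None,ys=(.085,0)):
    a=cam("scene"); im=manip.snapshot("scene")[:,:,::-1].copy() if name else cv2.imread("pics/scene9.png")
    if name: cv2.imwrite(f"pics/{name}.png",im)
    g=cv2.cvtColor(im,cv2.COLOR_BGR2GRAY)
    for y in ys:
        xs=np.arange(-.08,-.03,.001); c,s=.9998,.0209
        P=np.c_[.517+c*xs-s*y,.0285+s*xs+c*y,np.full(len(xs),.049)]; uv=proj(P,a); v=cv2.remap(g,uv[:,0].astype(np.float32),uv[:,1].astype(np.float32),cv2.INTER_LINEAR).ravel()
        d=np.diff(v.astype(int)); print(y,"edges",[(round(float(xs[i]),3),int(d[i])) for i in range(len(d)) if abs(d[i])>12])
E
python3 - <<'E'
from h import *
nut(); lip(); lip("scene10")
E
```

```text
t 48.7 p [ 0.5239 -0.2326  0.0709] yaw(toolx) 155.16 tz [-6.0e-04  1.7e-03 -1.0e+00] w 0.0194 ff 50.0 F [ 0.5  7.3 -2.9] j6 -1.64
ring centre by grasp [ 0.4472 -0.1971  0.071 ] moment [ 1.18 -0.28 -0.17]
0.085 edges [(-0.062, 20), (-0.061, 20), (-0.06, 19), (-0.059, 19)]
0 edges [(-0.062, 17), (-0.061, 20), (-0.06, 17)]
0.085 edges [(-0.061, 13), (-0.06, 16), (-0.059, 22), (-0.058, 13)]
0 edges [(-0.059, 17), (-0.058, 13), (-0.057, 13)]
```

Emit:
send_rows(series="0.0012 -0.0442 0 0 0 0.025 1;0.0012 -0.0442 0 0 0 0.025 1;0.0012 -0.0442 0 0 0 0.025 1;0.0012 -0.0442 0 0 0 0.025 1;0 0 0 0 0 0 1;0 0 0 0 0 0 1;0 0 0 0 0 0 1;0 0 0 0 0 0 1;0 0 0 0 0 0 1;0 0 0 0 0 0 1")

```text
t: 49.75
ee_pos: [0.515, -0.2474, 0.0709]
tool_rot: [-0.984, -2.982, -0.002]
force: [0.3, 6.8, -2.4]
gripper_width: 0.0195
finger_force: 50.0
```

```bash
python3 - <<'E'
from h import *
nut(); lip("scene11"); im,w=wshot("wrist11"); g=cv2.cvtColor(im,cv2.COLOR_BGR2GRAY)
for y in (-.12,-.1,-.08,-.02,.04):
    xs=np.arange(-.1,-.02,.001); c,s=.9998,.0209
    P=np.c_[.517+c*xs-s*y,.0285+s*xs+c*y,np.full(len(xs),.049)]; uv=proj(P,w).astype(np.float32); v=cv2.remap(g,uv[:,0].copy(),uv[:,1].copy(),cv2.INTER_LINEAR).ravel(); d=np.diff(v.astype(int)); print(y,uv[40].round(),[(round(float(xs[i]),3),int(d[i])) for i in range(len(d)) if abs(d[i])>15])
E
```

```text
t 49.75 p [ 0.515  -0.2474  0.0709] yaw(toolx) 143.47 tz [-8.0e-04  1.8e-03 -1.0e+00] w 0.0195 ff 50.0 F [ 0.3  6.8 -2.4] j6 -1.46
ring centre by grasp [ 0.4471 -0.1971  0.071 ] moment [ 1.1  -0.23 -0.32]
0.085 edges [(-0.059, 13), (-0.058, 15), (-0.057, 14), (-0.056, 13), (-0.055, 13)]
0 edges [(-0.059, 22), (-0.058, 21), (-0.057, 20), (-0.056, 13)]
-0.12 [498.  -6.] [(-0.058, 32), (-0.057, 60)]
-0.1 [530. -31.] [(-0.044, 34), (-0.043, 103)]
-0.08 [562. -55.] [(-0.03, 82), (-0.029, 27)]
-0.02 [ 651. -119.] []
0.04 [ 707. -155.] []
```

Emit:
send_rows(series="0.0012 -0.0442 0 0 0 0.025 1;0.0012 -0.0442 0 0 0 0.025 1;0.0012 -0.0442 0 0 0 0.025 1;0.0012 -0.0442 0 0 0 0.025 1;0.0012 -0.0442 0 0 0 0.025 1;0 0 0 0 0 0 1;0 0 0 0 0 0 1;0 0 0 0 0 0 1;0 0 0 0 0 0 1;0 0 0 0 0 0 1")

```text
t: 50.85
ee_pos: [0.5002, -0.2635, 0.0711]
tool_rot: [-1.366, -2.829, -0.002]
force: [3.7, 5.6, -4.4]
gripper_width: 0.0195
finger_force: 50.0
```

```bash
python3 - <<'E'
from h import *
nut(); lip("scene12")
E
```

```text
t 50.85 p [ 0.5002 -0.2635  0.0711] yaw(toolx) 128.47 tz [ 4.0e-04  1.2e-03 -1.0e+00] w 0.0195 ff 50.0 F [ 3.7  5.6 -4.4] j6 -1.24
ring centre by grasp [ 0.4477 -0.1974  0.0711] moment [ 0.99 -0.68 -0.3 ]
0.085 edges [(-0.057, 21), (-0.056, 23), (-0.055, 23)]
0 edges [(-0.057, 18), (-0.056, 19), (-0.055, 20)]
```

Emit:
send_rows(series="0.0012 -0.0442 0 0 0 0.025 1;0.0012 -0.0442 0 0 0 0.025 1;0.0012 -0.0442 0 0 0 0.025 1;0.0012 -0.0442 0 0 0 0.025 1;0.0012 -0.0442 0 0 0 0.025 1;0 0 0 0 0 0 1;0 0 0 0 0 0 1;0 0 0 0 0 0 1;0 0 0 0 0 0 1;0 0 0 0 0 0 1")

```text
t: 51.9
ee_pos: [0.4818, -0.2753, 0.0713]
tool_rot: [1.723, 2.626, 0.002]
force: [5.1, 5.3, -4.2]
gripper_width: 0.0195
finger_force: 50.0
```

```bash
python3 - <<'E'
from h import *
nut(); lip("scene13")
E
```

```text
t 51.9 p [ 0.4818 -0.2753  0.0713] yaw(toolx) 113.47 tz [ 1.6e-03  3.0e-04 -1.0e+00] w 0.0195 ff 50.0 F [ 5.1  5.3 -4.2] j6 -1.01
ring centre by grasp [ 0.4482 -0.1978  0.0712] moment [ 0.68 -0.97 -0.31]
0.085 edges [(-0.055, 16), (-0.054, 21), (-0.053, 17), (-0.052, 14)]
0 edges [(-0.055, 15), (-0.054, 21), (-0.053, 18), (-0.052, 13)]
```

Emit:
send_rows(series="0.0012 -0.0442 0 0 0 0.025 1;0.0012 -0.0442 0 0 0 0.025 1;0.0012 -0.0442 0 0 0 0.025 1;0.0012 -0.0442 0 0 0 0.025 1;0 0 0 0 0 0 1;0 0 0 0 0 0 1;0 0 0 0 0 0 1;0 0 0 0 0 0 1;0 0 0 0 0 0 1;0 0 0 0 0 0 1")

```text
t: 52.95
ee_pos: [0.4653, -0.2811, 0.0714]
tool_rot: [1.987, 2.431, 0.002]
force: [6.8, 4.0, -4.0]
gripper_width: 0.0195
finger_force: 50.0
```

```bash
python3 - <<'E'
from h import *
nut(); lip("scene14")
E
```

```text
t 52.95 p [ 0.4653 -0.2811  0.0714] yaw(toolx) 101.47 tz [ 2.3e-03 -4.0e-04 -1.0e+00] w 0.0195 ff 50.0 F [ 6.8  4.  -4. ] j6 -0.83
ring centre by grasp [ 0.4485 -0.1983  0.0714] moment [ 0.33 -1.11 -0.26]
0.085 edges [(-0.08, -18), (-0.079, -15), (-0.053, 16), (-0.052, 16), (-0.051, 16)]
0 edges [(-0.08, -15), (-0.054, 22), (-0.053, 21), (-0.052, 22), (-0.051, 21)]
```

Emit:
send_rows(series="0.0012 -0.0442 0 0 0 0.025 1;0.0012 -0.0442 0 0 0 0.025 1;0.0012 -0.0442 0 0 0 0.025 1;0.0012 -0.0442 0 0 0 0.025 1;0.0012 -0.0442 0 0 0 0.025 1;0 0 0 0 0 0 1;0 0 0 0 0 0 1;0 0 0 0 0 0 1;0 0 0 0 0 0 1;0 0 0 0 0 0 1")

```text
t: 54.0
ee_pos: [0.4444, -0.2836, 0.072]
tool_rot: [2.284, 2.149, 0.003]
force: [11.1, 0.7, -5.7]
gripper_width: 0.0196
finger_force: 50.0
```

```bash
python3 - <<'E'
from h import *
nut(); lip("scene15"); im=cv2.imread("pics/scene15.png"); b=manip.snapshot("side")[:,:,::-1]
cv2.imwrite("pics/c15.png",np.hstack([im[160:310,180:360].repeat(2,0).repeat(2,1),b[150:300,255:435].repeat(2,0).repeat(2,1)]))
E
```

```text
t 54.0 p [ 0.4444 -0.2836  0.072 ] yaw(toolx) 86.51 tz [ 0.0049 -0.0028 -1.    ] w 0.0196 ff 50.0 F [11.1  0.7 -5.7] j6 -0.6
ring centre by grasp [ 0.4496 -0.1993  0.0718] moment [-0.18 -1.66 -0.01]
0.085 edges [(-0.08, -20), (-0.079, -17), (-0.053, 14), (-0.052, 17), (-0.051, 21), (-0.05, 13)]
0 edges [(-0.08, -26), (-0.079, -21), (-0.054, 13), (-0.053, 16), (-0.052, 19), (-0.051, 22)]
```

View pics/c15.png

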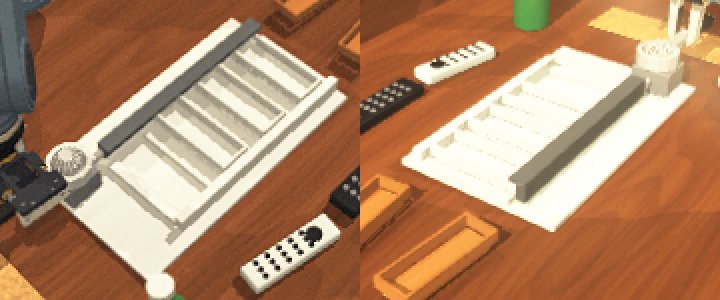

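Emit:
send_rows(series="0.0012 -0.0442 0 0 0 0.025 1;0.0012 -0.0442 0 0 0 0.025 1;0.0006 -0.0221 0 0 0 0.0125 1;0 0 0 0 0 0 1;0 0 0 0 0 0 1;0 0 0 0 0 0 1;0 0 0 0 0 0 1;0 0 0 0 0 0 1;0 0 0 0 0 0 1;0 0 0 0 0 0 1")

```text
t: 55.1
ee_pos: [0.4312, -0.2808, 0.0712]
tool_rot: [2.42, 2.004, -0.0]
force: [0.6, -1.2, -3.2]
gripper_width: 0.0197
finger_force: 49.9
```

```bash
python3 - <<'E'
from h import *
nut(); lip("scene16")
E
```

```text
t 55.1 p [ 0.4312 -0.2808  0.0712] yaw(toolx) 79.26 tz [ 0. -0. -1.] w 0.0197 ff 49.9 F [ 0.6 -1.2 -3.2] j6 -0.48
ring centre by grasp [ 0.4469 -0.1978  0.0712] moment [-0.25 -0.   -0.  ]
0.085 edges [(-0.08, -20), (-0.079, -16), (-0.053, 14), (-0.052, 17), (-0.051, 20), (-0.05, 15)]
0 edges [(-0.08, -25), (-0.079, -22), (-0.054, 14), (-0.053, 16), (-0.052, 20), (-0.051, 23)]
```

```bash
python3 - <<'E'
from h import *
a=cam("scene")
for n in ("scene0","scene8","scene9","scene12","scene14","scene16"):
    g=cv2.cvtColor(cv2.imread(f"pics/{n}.png"),cv2.COLOR_BGR2GRAY); o=[]
    for y in (.06,.10,.13,.15):
        xs=np.arange(-.15,-.06,.0005); c,s=.9998,.0209
        P=np.c_[.517+c*xs-s*y,.0285+s*xs+c*y,np.full(len(xs),.049)]; uv=proj(P,a).astype(np.float32); v=cv2.remap(g,uv[:,0].copy(),uv[:,1].copy(),cv2.INTER_LINEAR).ravel().astype(float)
        d=np.convolve(v,np.r_[np.ones(6),-np.ones(6)]/6,"same"); i=np.argmin(d[8:-8])+8; o.append((round(float(xs[i]),4),int(d[i])))
    print(n,o)
E
```

```text
scene0 [(-0.085, -20), (-0.0875, -24), (-0.093, -20), (-0.091, -18)]
scene8 [(-0.085, -20), (-0.0845, -22), (-0.0845, -26), (-0.0845, -22)]
scene9 [(-0.0905, -63), (-0.09, -62), (-0.0905, -60), (-0.0655, -17)]
scene12 [(-0.085, -69), (-0.0845, -62), (-0.085, -64), (-0.0645, -7)]
scene14 [(-0.081, -69), (-0.082, -64), (-0.081, -61), (-0.108, -3)]
scene16 [(-0.08, -73), (-0.0795, -69), (-0.08, -65), (-0.089, -6)]
```

Emit:
send_rows(series="0 0 -0.05 0 0 0 1;0 0 -0.05 0 0 0 1;0 0 -0.1 0 0 0 1;0 0 -0.1 0 0 0 1;0 0 -0.15 0 0 0 1;0 0 -0.15 0 0 0 1;0 0 -0.15 0 0 0 1;0 0 0 0 0 0 1;0 0 0 0 0 -0.068 1;0 0 0 0 0 -0.068 1")

```text
t: 56.15
ee_pos: [0.431, -0.2806, 0.1461]
tool_rot: [-2.104, -2.333, -0.0]
force: [0.5, -0.6, -3.0]
gripper_width: 0.0198
finger_force: 49.9
```

Emit:
send_rows(series="0 0 0 0 0 -0.068 1;0 0 0 0 0 -0.068 1;0 0 0 0 0 -0.068 1;0 0 0 0 0 -0.068 1;0 0 0 0 0 -0.068 1;0 0 0 0 0 -0.068 1;0 0 0 0 0 -0.068 1;0 0 0 0 0 -0.068 1;0 0 0 0 0 -0.068 1;0 0 0 0 0 -0.068 1")

```text
t: 57.15
ee_pos: [0.431, -0.2806, 0.1459]
tool_rot: [-0.068, -3.141, -0.001]
force: [-0.4, 0.7, -3.0]
gripper_width: 0.0195
finger_force: 49.9
```

Emit:
send_rows(series="0 0 0 0 0 0 1;-0.26 -0.28 0 0 0 0 1;-0.26 -0.28 0 0 0 0 1;-0.26 -0.28 0 0 0 0 1;-0.26 -0.28 0 0 0 0 1;0 0 0 0 0 0 1;0 0 0 0 0 0 1;0 0 0 0 0 0 1;0 0 0 0 0 0 1;0 0 0 0 0 0 1")

```text
t: 58.15
ee_pos: [0.5293, -0.3973, 0.1465]
tool_rot: [0.078, 3.141, 0.0]
force: [0.4, -0.2, -2.3]
gripper_width: 0.0196
finger_force: 49.9
```

```bash
python3 - <<'E'
from h import *
nut(); to((.5294,-.3994,.024),177); lip("scene17")
E
```

```text
t 58.15 p [ 0.5293 -0.3973  0.1465] yaw(toolx) 177.16 tz [ 0.  0. -1.] w 0.0196 ff 49.9 F [ 0.4 -0.2 -2.3] j6 -2.24
ring centre by grasp [ 0.4449 -0.3931  0.1465] moment [ 0.1  -0.11 -0.02]
to (0.5294, -0.3994, 0.024) 177 | in present axes [-0.002 -0.021  1.225] | rz 0.001 | in axes after turn [-0.002 -0.021  1.225]
0.085 edges [(-0.08, -19), (-0.079, -17), (-0.053, 13), (-0.052, 17), (-0.051, 21), (-0.05, 15)]
0 edges [(-0.08, -25), (-0.079, -21), (-0.054, 13), (-0.053, 16), (-0.052, 19), (-0.051, 22)]
```

Emit:
send_rows(series="0 -0.02 0.3 0 0 0 1;0 0 0.3 0 0 0 1;0 0 0.3 0 0 0 1;0 0 0.15 0 0 0 1;0 0 0.08 0 0 0 1;0 0 0.05 0 0 0 1;0 0 0.03 0 0 0 1;0 0 0 0 0 0 1;0 0 0 0 0 0 1;0 0 0 0 0 0 1")

```text
t: 59.2
ee_pos: [0.5297, -0.4, 0.0259]
tool_rot: [0.077, 3.14, -0.001]
force: [-0.3, -0.4, -3.2]
gripper_width: 0.0198
finger_force: 49.9
```

Emit:
send_rows(series="0 0 0.01 0 0 0 1;0 0 0.008 0 0 0 1;0 0 0 0 0 0 1;0 0 0 0 0 0 1;0 0 0 0 0 0 0.3;0 0 0 0 0 0 0;0 0 0 0 0 0 -0.3;0 0 0 0 0 0 -0.6;0 0 0 0 0 0 -0.8;0 0 0 0 0 0 -0.8")

```text
t: 60.2
ee_pos: [0.5294, -0.3998, 0.0234]
tool_rot: [0.077, 3.141, -0.0]
force: [1.1, 0.4, -0.3]
gripper_width: 0.0627
finger_force: 0.0
```

Emit:
send_rows(series="0 0 -0.1 0 0 0 -0.8;0 0 -0.3 0 0 0 -0.8;0 0 -0.4 0 0 0 -0.8;0 0 -0.4 0 0 0 -0.8;0 0 -0.3 0 0 0 -0.8;0 0.3 -0.3 0 0 0 -0.8;0 0.3 -0.3 0 0 0 -0.8;0 0.3 -0.2 0 0 0 -0.8;0 0 0 0 0 0 -0.8;0 0 0 0 0 0 -0.8")

```text
t: 61.2
ee_pos: [0.5339, -0.3098, 0.2542]
tool_rot: [0.076, 3.14, -0.001]
force: [-1.7, -1.1, -0.1]
gripper_width: 0.0838
finger_force: 0.0
```

```bash
python3 - <<'E'
from h import *
show(); im,w=wshot("wrist18"); cv2.imwrite("pics/w18.png",im); 
g=cv2.cvtColor(im,cv2.COLOR_BGR2GRAY); print(proj([[.445,-.395,.025],[.524,-.395,.003]],w).round())
E
```

```text
t 61.2 p [ 0.5339 -0.3098  0.2542] yaw(toolx) 177.23 tz [ 1.e-03 -9.e-04 -1.e+00] w 0.0838 ff 0.0 F [-1.7 -1.1 -0.1] j6 -2.12
[[245. 106.]
 [255. 168.]]
```

View pics/w18.png

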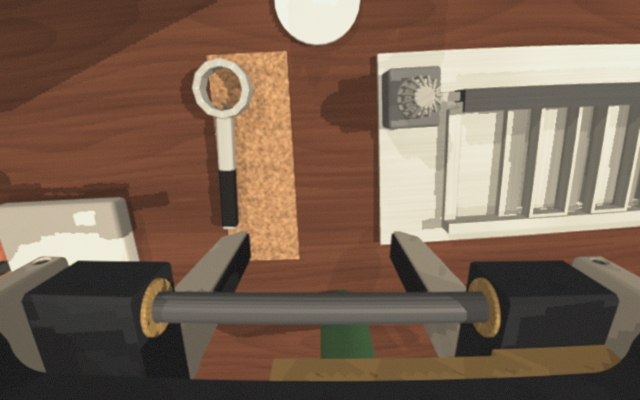

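```bash
python3 - <<'E'
from h import *
M,k1,_=cam("wrist"); w=(M,k1,np.load("wrist18.npy")); im=cv2.imread("pics/wrist18.png")
e=ring(im,w,.024,(185,262,50,116))
hsv=cv2.cvtColor(im,cv2.COLOR_BGR2HSV); H=[]
for v in list(range(124,168,4))+list(range(176,222,5)):
    r=hsv[v,205:255]; ok=[205+j for j in range(50) if ((r[j,1]<60 and r[j,2]>150) if v<170 else r[j,2]<70)]
    if ok: H.append(((min(ok)+max(ok))/2,v))
P=plane(H,.022,w); f=np.polyfit(P[:,0],P[:,1],1); th=np.arctan(f[0]); print("axis deg",np.degrees(th),"y at .43",np.polyval(f,.43),P[::6,:2].round(4).tolist())
c=np.mean([x[0] for x in e if x[1][0]>.04],0); p=c+.0845*np.array([np.cos(th),np.sin(th)]); print("ring",c,"grip",p); to((p[0],p[1],.12),180+np.degrees(th))
E
```

```text
ell px [221.9  87.5] xy [ 0.4226 -0.4205] d [0.0463 0.0518]
ell px [221.2  87.7] xy [ 0.423  -0.4215] d [0.0644 0.07  ]
axis deg -4.829798090486729 y at .43 -0.4204139817487365 [[0.4647, -0.4234], [0.4941, -0.4259], [0.5363, -0.4295], [0.5769, -0.4329]]
ring [ 0.42283763 -0.42104451] grip [ 0.50703759 -0.42815908]
to (np.float64(0.5070375878001668), np.float64(-0.428159082580355), 0.12) 175.17020190951328 | in present axes [ 0.207 -1.191  1.333] | rz 0.017 | in axes after turn [ 0.166 -1.198  1.332]
```

Emit:
send_rows(series="0 0 0 0 0 0.017 -1;0.033 -0.24 0.266 0 0 0 -1;0.033 -0.24 0.266 0 0 0 -1;0.033 -0.24 0.266 0 0 0 -1;0.033 -0.24 0.266 0 0 0 -1;0.033 -0.24 0.266 0 0 0 -1;0 0 0 0 0 0 -1;0 0 0 0 0 0 -1;0 0 0 0 0 0 -1;0 0 0 0 0 0 -1")

```text
t: 62.25
ee_pos: [0.5078, -0.4278, 0.1215]
tool_rot: [0.132, 3.138, -0.001]
force: [0.2, -0.2, -0.2]
gripper_width: 0.0928
finger_force: 0.0
```

```bash
python3 - <<'E'
from h import *
show(); to((.507,-.428,.0235),175.2); im,w=wshot("wrist19"); ring(im,w,.024,(270,370,50,145))
E
```

```text
t 62.25 p [ 0.5078 -0.4278  0.1215] yaw(toolx) 175.17 tz [ 0.0011 -0.001  -1.    ] w 0.0928 ff 0.0 F [ 0.2 -0.2 -0.2] j6 -2.26
to (0.507, -0.428, 0.0235) 175.2 | in present axes [ 0.009 -0.002  0.98 ] | rz -0.0 | in axes after turn [ 0.008 -0.003  0.98 ]
ell px [317.4 100.6] xy [ 0.423  -0.4219] d [0.0492 0.0506]
ell px [316.3 100.4] xy [ 0.4232 -0.4228] d [0.066  0.0664]
```

Emit:
send_rows(series="0 -0.01 0.25 0 0 0 -1;0 0 0.25 0 0 0 -1;0 0 0.25 0 0 0 -1;0 0 0.12 0 0 0 -1;0 0 0.05 0 0 0 -1;0 0 0.03 0 0 0 -1;0 0 0.012 0 0 0 -1;0 0 0 0 0 0 -1;0 0 0 0 0 0 -1;0 0 0 0 0 0 -1")

```text
t: 63.3
ee_pos: [0.5073, -0.4292, 0.0247]
tool_rot: [0.133, 3.138, -0.001]
force: [-0.3, -0.8, -0.3]
gripper_width: 0.0927
finger_force: 0.0
```

Emit:
send_rows(series="0 0 0 0 0 0 1;0 0 0 0 0 0 1;0 0 0 0 0 0 1;0 0 0 0 0 0 1;0 0 0 0 0 0 1;0 0 0 0 0 0 1;0 0 0 0 0 0 1;0 0 0 0 0 0 1;0 0 0 0 0 0 1;0 0 0 0 0 0 1")

```text
t: 64.3
ee_pos: [0.5072, -0.4291, 0.0243]
tool_rot: [0.133, 3.139, -0.0]
force: [1.0, -0.2, -0.5]
gripper_width: 0.0196
finger_force: 50.0
```

Emit:
send_rows(series="0 0 0 0 0 0 1;0 0 0 0 0 0 1;0 0 0 0 0 0 1;0 0 0 0 0 0 1;0 0 -0.05 0 0 0 1;0 0 -0.1 0 0 0 1;0 0 -0.1 0 0 0 1;0 0 0 0 0 0 1;0 0 0 0 0 0 1;0 0 0 0 0 0 1")

```text
t: 65.3
ee_pos: [0.507, -0.4289, 0.049]
tool_rot: [-0.133, -3.138, -0.001]
force: [-0.5, -0.2, -4.3]
gripper_width: 0.0197
finger_force: 50.0
```

```bash
python3 - <<'E'
from h import *
nut(); to((.5294,-.3994,.0235),177)
E
```

```text
t 65.3 p [ 0.507  -0.4289  0.049 ] yaw(toolx) 175.14 tz [-4.e-04  4.e-04 -1.e+00] w 0.0197 ff 50.0 F [-0.5 -0.2 -4.3] j6 -2.26
ring centre by grasp [ 0.4228 -0.4217  0.049 ] moment [ 0.08 -0.08 -0.03]
to (0.5294, -0.3994, 0.0235) 177 | in present axes [-0.198  0.312  0.255] | rz -0.015 | in axes after turn [-0.208  0.306  0.255]
```

Emit:
send_rows(series="0 0 0 0 0 -0.015 1;-0.1 0.15 0 0 0 0 1;-0.1 0.15 0 0 0 0 1;0 0 0 0 0 0 1;0 0 0.12 0 0 0 1;0 0 0.07 0 0 0 1;0 0 0.04 0 0 0 1;0 0 0.01 0 0 0 1;0 0 0 0 0 0 1;0 0 0 0 0 0 1")

```text
t: 66.3
ee_pos: [0.5287, -0.4004, 0.0254]
tool_rot: [0.084, 3.14, -0.0]
force: [0.2, -1.7, -2.6]
gripper_width: 0.0197
finger_force: 50.0
```

Emit:
send_rows(series="0 0 0.005 0 0 0 1;0 0 0 0 0 0 1;0 0 0 0 0 0 1;0 0 0 0 0 0 0.3;0 0 0 0 0 0 0;0 0 0 0 0 0 -0.3;0 0 0 0 0 0 -0.6;0 0 0 0 0 0 -0.8;0 0 0 0 0 0 -0.8;0 0 -0.1 0 0 0 -0.8")

```text
t: 67.3
ee_pos: [0.5281, -0.3996, 0.0339]
tool_rot: [-0.084, -3.139, -0.002]
force: [-0.0, -0.3, 0.5]
gripper_width: 0.0711
finger_force: 0.0
```

Emit:
send_rows(series="0 0 -0.3 0 0 0 -0.8;0 0 -0.4 0 0 0 -0.8;0 0 -0.4 0 0 0 -0.8;0 0 -0.4 0 0 0 -0.8;0 0 -0.4 0 0 0 -0.8;0 0 0 0 0 0 -0.8;0 0 0 0 0 0 -0.8;0 0 0 0 0 0 -0.8;0 0 0 0 0 0 -0.8;0 0 0 0 0 0 -0.8")

```text
t: 68.3
ee_pos: [0.5285, -0.3999, 0.2237]
tool_rot: [-0.084, -3.139, -0.002]
force: [-0.6, -0.4, 0.1]
gripper_width: 0.0839
finger_force: 0.0
```

```bash
python3 - <<'E'
from h import *
show(); im,w=wshot("wrist20"); print(proj([[.445,-.395,.025]],w))
e=ring(im,w,.025,(265,375,50,138))
hsv=cv2.cvtColor(im,cv2.COLOR_BGR2HSV); H=[]
for v in list(range(146,180,5)):
    r=hsv[v,295:345]; ok=[295+j for j in range(50) if r[j,1]<60 and r[j,2]>150]
    if ok: H.append(((min(ok)+max(ok))/2,v))
P=plane(H,.023,w); f=np.polyfit(P[:,0],P[:,1],1); print("axis",np.degrees(np.arctan(f[0])))
lip("scene20")
# caddy rims in rack: profile along rack x at rim z .038 for each channel, scene view
a=cam("scene"); g=cv2.cvtColor(cv2.imread("pics/scene20.png"),cv2.COLOR_BGR2GRAY)
cv2.imwrite("pics/c20.png",cv2.imread("pics/scene20.png")[150:370,120:370].repeat(2,0).repeat(2,1))
E
```

```text
t 68.3 p [ 0.5285 -0.3999  0.2237] yaw(toolx) 176.94 tz [-0.0013  0.0011 -1.    ] w 0.0839 ff 0.0 F [-0.6 -0.4  0.1] j6 -2.24
[[319.46884283 106.5169594 ]]
ell px [319.  105.7] xy [ 0.4445 -0.3955] d [0.0498 0.0505]
ell px [318.7 105.8] xy [ 0.4449 -0.3959] d [0.065  0.0659]
axis -3.105497012405267
0.085 edges [(-0.08, -19), (-0.079, -17), (-0.053, 15), (-0.052, 17), (-0.051, 21), (-0.05, 15)]
0 edges [(-0.08, -25), (-0.079, -20), (-0.054, 14), (-0.053, 17), (-0.052, 19), (-0.051, 23)]
```

```bash
python3 - <<'E'
from h import *
M,k1,_=cam("wrist"); w18=(M,k1,np.load("wrist18.npy")); w1=(M,k1,np.load("w1.npy")); w5=(M,k1,np.load("wrist5.npy"))
def prof(n,w,ys,z,lo,hi):
    g=cv2.cvtColor(cv2.imread(f"pics/{n}.png"),cv2.COLOR_BGR2GRAY)
    for y in ys:
        xs=np.arange(lo,hi,.0005); c,s=.9998,.0209
        P=np.c_[.517+c*xs-s*y,.0285+s*xs+c*y,np.full(len(xs),z)]; uv=proj(P,w).astype(np.float32); v=cv2.remap(g,uv[:,0].copy(),uv[:,1].copy(),cv2.INTER_LINEAR).ravel().astype(float)
        d=np.convolve(v,np.r_[np.ones(4),-np.ones(4)]/4,"same")[6:-6]; X=xs[6:-6]
        pk=[i for i in range(1,len(d)-1) if abs(d[i])>14 and abs(d[i])>=abs(d[i-1]) and abs(d[i])>abs(d[i+1])]
        print(n,z,y,uv[0].round(),[(round(float(X[i]),4),int(d[i])) for i in pk])
prof("wrist1",w1,(.08,.12,.15),.049,-.13,-.04)
prof("wrist5",w5,(.04,.12,-.08),.049,-.13,-.04)
prof("wrist18",w18,(-.11,-.09,-.07,-.0425,0),.049,-.13,-.03)
prof("wrist18",w18,(-.11,-.09),.008,.09,.13)   # plate edge +120 check
prof("wrist18",w18,(-.0425,.0425),.038,.06,.125)
E
```

```text
wrist1 0.049 0.08 [227. 251.] [(-0.1065, 36), (-0.083, 40), (-0.073, 31)]
wrist1 0.049 0.12 [224. 225.] [(-0.117, 72), (-0.11, -73), (-0.083, 39), (-0.073, 36)]
wrist1 0.049 0.15 [221. 204.] [(-0.1165, 70), (-0.11, -66), (-0.083, 70)]
wrist5 0.049 0.04 [166. 151.] [(-0.126, 89), (-0.1105, -71), (-0.085, 24), (-0.0815, 46), (-0.069, -60)]
wrist5 0.049 0.12 [109. 151.] [(-0.125, 70), (-0.11, -78), (-0.085, 68), (-0.068, -51)]
wrist5 0.049 -0.08 [255. 150.] [(-0.126, 78), (-0.1105, -72), (-0.085, 36), (-0.0815, 40), (-0.0725, -39)]
wrist18 0.049 -0.11 [519.  40.] [(-0.124, 111), (-0.082, -77), (-0.0565, 34)]
wrist18 0.049 -0.09 [537.  40.] [(-0.124, 102), (-0.082, -84)]
wrist18 0.049 -0.07 [554.  39.] [(-0.124, 101), (-0.082, -90), (-0.0545, 56)]
wrist18 0.049 -0.0425 [577.  39.] [(-0.1235, 106), (-0.082, -87)]
wrist18 0.049 0 [612.  38.] [(-0.1235, 101), (-0.0815, -82)]
wrist18 0.008 -0.11 [486. 218.] [(0.0945, 51), (0.12, -68)]
wrist18 0.008 -0.09 [500. 217.] [(0.095, 53), (0.12, -62)]
wrist18 0.038 -0.0425 [551. 200.] [(0.068, -16), (0.0775, 48), (0.081, -28), (0.0835, 33), (0.106, -70)]
wrist18 0.038 0.0425 [612. 196.] [(0.069, -23), (0.0775, 51), (0.0815, -21), (0.084, 26), (0.1065, -80)]
```

Emit:
send_rows(series="0 0.35 -0.3 0 0 0 -0.8;0 0.37 -0.3 0 0 0 -0.8;0 0.37 0 0 0 0 -0.8;0 0.37 0 0 0 0 -0.8;0 0.37 0 0 0 0 -0.8;-0.1 0.37 0 0 0 0 -0.8;-0.1 0.37 0 0 0 0 -0.8;-0.1 0.37 0 0 0 0 -0.8;-0.1 0.37 0 0 0 0 -0.8;-0.1 0.37 0 0 0 0 -0.8")

```text
t: 69.4
ee_pos: [0.5986, -0.0338, 0.2846]
tool_rot: [-0.084, -3.14, -0.0]
force: [0.2, -0.6, 0.3]
gripper_width: 0.0837
finger_force: 0.0
```

Emit:
send_rows(series="0 0.2 0 0 0 0 -0.8;0 0 0 0 0 0 -0.8;0 0 0 0 0 0 -0.8;0 0 0 0 0 0 -0.8;0 0 0 0 0 0 -0.8;0 0 0 0 0 0 -0.8;0 0 0 0 0 0 -0.8;0 0 0 0 0 0 -0.8;0 0 0 0 0 0 -0.8;0 0 0 0 0 0 -0.8")

```text
t: 70.4
ee_pos: [0.5994, -0.0154, 0.2847]
tool_rot: [0.084, 3.14, -0.0]
force: [0.6, 0.2, -0.7]
gripper_width: 0.0838
finger_force: 0.0
```

```bash
cat >> h.py <<'E'
def prof(im,w,ys,z,lo,hi,th=14):
    g=cv2.cvtColor(im,cv2.COLOR_BGR2GRAY)
    for y in ys:
        xs=np.arange(lo,hi,.0005); c,s=.9998,.0209
        P=np.c_[.517+c*xs-s*y,.0285+s*xs+c*y,np.full(len(xs),z)]; uv=proj(P,w).astype(np.float32); v=cv2.remap(g,uv[:,0].copy(),uv[:,1].copy(),cv2.INTER_LINEAR).ravel().astype(float)
        d=np.convolve(v,np.r_[np.ones(3),-np.ones(3)]/3,"same")[5:-5]; X=xs[5:-5]
        pk=[i for i in range(1,len(d)-1) if abs(d[i])>th and abs(d[i])>=abs(d[i-1]) and abs(d[i])>abs(d[i+1])]
        print(z,y,uv[0].round(),[(round(float(X[i]),4),int(d[i])) for i in pk])
E
python3 - <<'E'
from h import *
show(); im,w=wshot("wrist21")
prof(im,w,(-.0425,.0425,.1275),.038,.06,.115); prof(im,w,(-.11,0,.085,.15),.049,-.1,-.03); prof(im,w,(-.11,.0,.085),.008,.1,.135)
E
```

```text
t 70.4 p [ 0.5994 -0.0154  0.2847] yaw(toolx) 176.94 tz [ 0. -0. -1.] w 0.0838 ff 0.0 F [ 0.6  0.2 -0.7] j6 -1.62
0.038 -0.0425 [320. 156.] [(0.072, -36), (0.077, 43), (0.081, -35), (0.084, 37), (0.112, -58)]
0.038 0.0425 [386. 152.] [(0.072, -36), (0.0775, 45), (0.0815, -34), (0.0845, 37), (0.112, -61)]
0.038 0.1275 [450. 147.] [(0.078, 38), (0.082, -34), (0.0845, 37)]
0.049 -0.11 [252.  24.] [(-0.082, -73), (-0.055, 44), (-0.0475, 33)]
0.049 0 [347.  16.] [(-0.082, -72), (-0.055, 41)]
0.049 0.085 [421.  11.] [(-0.0815, -74), (-0.0545, 37)]
0.049 0.15 [477.   8.] [(-0.081, -71), (-0.055, 69)]
0.008 -0.11 [276. 185.] [(0.1195, -51)]
0.008 0.0 [352. 179.] [(0.12, -51)]
0.008 0.085 [411. 175.] [(0.1205, -50)]
```

```bash
python3 -c "
from cell import manip
print(manip.finish_job())"
```

```text
the job is handed in; nothing more can be done
None
```

I handed the job in at about 70 s with the three caddies present clamped in channels 0, 1 and 2 and the wrench back along its mat, re-laid after a knock. I inferred that the bar is fully home from the nut coming up against a hard block, because the nut angle was never read and the images put travel at only about 28 mm with the caddies 3 mm short of the stop.

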